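# Isolate the rig and hitch the coupler on the test stand

### The job

Make the tow rig ready on the bench: first pull every arming plug that is fitted out of the power block and lay them all in the sheet-metal tray. Then swing the coupler's lock handle fully up, lower the coupler onto the tow ball with its drawbar lying level on the stand's rest, and press the handle all the way down to lock it. Leave the solder spool and the mug where they stand.

Things in the scene. Friction and masses are not known exactly. Their poses are not given: they have to be found in the camera images.
- power_block: fixed grey plastic box, 52 deep (x), 300 wide (y), 80 mm high; origin on the bench under the middle of its front face, which looks along own -x. Five sockets in that face at own y = -120, -60, 0, 60, 120, 30 mm deep, a lip 20 wide, 22 deep, 30 mm high before each. A sprung detent holds each plug: a straight pull along own -x of about 8 N frees it; it is clear after 30 mm
- plug_1: loose black arming plug without lead, 70 g: grip body 60 long (own x -60 to 0), 24 wide, 26 mm high (z 0 to 26); from x = 0 to 28 a metal tongue 16 wide, z 7 to 19, that sits in the socket. Origin: underside of the grip body, mid width, where the tongue begins. Fitted: axes along the power block's, underside 30 mm above the bench. None if absent in this run; all alike
- plug_2: loose black arming plug without lead, 70 g: grip body 60 long (own x -60 to 0), 24 wide, 26 mm high (z 0 to 26); from x = 0 to 28 a metal tongue 16 wide, z 7 to 19, that sits in the socket. Origin: underside of the grip body, mid width, where the tongue begins. Fitted: axes along the power block's, underside 30 mm above the bench. None if absent in this run; all alike
- plug_3: loose black arming plug without lead, 70 g: grip body 60 long (own x -60 to 0), 24 wide, 26 mm high (z 0 to 26); from x = 0 to 28 a metal tongue 16 wide, z 7 to 19, that sits in the socket. Origin: underside of the grip body, mid width, where the tongue begins. Fitted: axes along the power block's, underside 30 mm above the bench. None if absent in this run; all alike
- plug_4: loose black arming plug without lead, 70 g: grip body 60 long (own x -60 to 0), 24 wide, 26 mm high (z 0 to 26); from x = 0 to 28 a metal tongue 16 wide, z 7 to 19, that sits in the socket. Origin: underside of the grip body, mid width, where the tongue begins. Fitted: axes along the power block's, underside 30 mm above the bench. None if absent in this run; all alike
- plug_5: loose black arming plug without lead, 70 g: grip body 60 long (own x -60 to 0), 24 wide, 26 mm high (z 0 to 26); from x = 0 to 28 a metal tongue 16 wide, z 7 to 19, that sits in the socket. Origin: underside of the grip body, mid width, where the tongue begins. Fitted: axes along the power block's, underside 30 mm above the bench. None if absent in this run; all alike
- tray: loose open tray of bare sheet metal, 130 (x), 250 (y), 24 mm high, walls and floor 3 mm, 0.5 kg; origin at the middle of its underside, own z up
- hitch_stand: fixed stand: dark steel base plate 8 mm thick, 90 wide (y), own x -183 to +53; origin on the bench under the tow ball. The drawbar rest, a grey post at own x = -145 (30 mm long in x), has a flat top 58.5 mm above the bench between two cheeks 48 mm apart that rise to 80 mm; the coupler's drawbar lies on it, pointing along own -x
- ball_centre (a point): centre of the tow ball, a steel ball of 40 mm diameter, 85 mm above the bench, on an 18 mm neck
- coupler: loose grey tow coupler, about 0.8 kg; origin: centre of its ball cup (open downward, inner radius 22, outer 29, rim 6 mm below the origin, roof 20 above). The drawbar, 34 mm wide, runs along own -x to x = -177, z from -26 (its underside) to +14; tail flange 42 wide, x -177 to -155; a runner each side of the cup. Seated: origin on ball_centre, drawbar level on the rest
- drawbar_grip (a point): point on the coupler's drawbar near its centre of mass, own x = -115 mm, z = 0: where to grip it across its 34 mm width with the handle up (the upright handle stands 83 mm nearer the cup); axes as the coupler's
- handle (a joint): angle of the coupler's lock handle, rad: 0 = down and locked, lying back over the drawbar; 1.57 upright; 1.6 its stop. Hinge axis: the coupler's y at its x = -32, z = +32 mm. Friction (about 1.2 N at the bar) keeps it where it is left. Down, its pawl reaches under the cup and keeps the ball out or in; above about 0.7 the ball passes
- handle_grip (a point): middle of the black round cross bar at the free end of the handle, 85 mm from the hinge and 14 mm above the hinge line (coupler's x = -117, z = +46 mm when down); the bar is 26 mm long along the coupler's y and 13 thick; 25 mm of room below it to the drawbar when down. Can be pinched by its ends (lightly: it must turn between the fingers) and led round the hinge in an arc
- spool: solder spool with red flanges, 57 mm across, 55 mm high, loose; not to be moved
- mug: white dotted mug with a handle, 93 mm high, loose; not to be moved

How it is judged:
By the outcome, as a careful person would: the job done as asked, in the order asked, and still so for the second after the job is handed in, with the robot touching nothing.
Of plug_1, plug_2, plug_3, plug_4, plug_5 only 3 to 5 are there at a start; the rules pass over those that are not, and their reading is None.
At some moment in a run one of tray, coupler may be knocked a few centimetres aside while the robot is not near it.
It also fails if it takes over 210 s, if anything falls off the work surface, if the arm or the gripper's body presses on something with over 40 N, if the wrist force passes 120 N, or if a joint passes its speed limit or range.

### The arm

A 6-joint arm with a two-finger parallel gripper is mounted at the origin on a cart in front of the work surface, level with it; the furniture and walls round the work are solid. World frame = base frame: x ahead of the robot, y to its left, z up, the work surface at z = 0. Lengths are in m, angles in rad, forces in N, time in s.
With the tool pointing down it reaches from about 0.225 to 0.725 m from the base axis. Payload 3.1 kg.
Tool frame: the origin (TCP) lies at the very end of the fingers, on their centre line; the grasp point (between the pads) lies 19 mm behind it; z points along the fingers, y is the line along which they close (so a half turn about z gives the same grasp; the last joint's range is limited). The gripper opens to 85 mm and grips with 20 to 120 N. Pads are 22 mm wide; open, the fingers measure 114 mm over their backs; the gripper's body (76 mm by 85 mm) begins 54 mm behind the grasp point. The pads swing forward as they close: fully open they stand 13 mm farther back than shut.
Start: joints at [1.18, 0.048, 0.099, 1.622, 0, 1.443], TCP at [0.136, 0.507, 0.231] pointing down, gripper open.
Joint ranges: [-2.91, 2.91], [-0.99, 1.94], [-1.21, 1.42], [-2.12, 2.29], [-1.49, 1.47], [-3.14, 3.14]. Speed limits (rad/s): [2.79, 2.79, 3.14, 3.14, 3.14, 3.14].

### API

Orientations are given as a unit quaternion [w, x, y, z].
In Python, from bench import bot gives the robot as it stands.
- The arm moves only by the shell command python3 -m creep 'ROWS'. ROWS is a JSON object whose one key "plan" holds a list of rows, each a list of 7 numbers: the turn, a rotation vector about the tool's x, y, z in rad, then the shift along the tool's x, y, z in cm, then the finger opening in cm, from 0 to 8.54. A call has 1 to 20 rows; each row is the pose to reach, as a shift and turn from the pose commanded when the call began, along the tool's axes at that moment; what a row does not reach only later rows make up. A row lasts 1/12 s, in which the tool goes at most 41.7 mm and 7.16 degrees, less where a joint would pass 70% of its speed; a pose out of reach is approached as far as the arm can. A call with a gripper value outside its range is refused whole. The fingers move at their own pace and stop on an object; the grip force is fixed at half the most. Time passes only in rows, so rows that repeat a pose let the fingers close. It gives the time, the measured TCP pose, the force, the opening and the grip force at its end, in the units of the state.
- bot.state(): the state, without advancing time (a new reading comes with each control period).
- bot.get_image(name): name is "scene" or "top"; returns (picture, depth): 480x640x3 uint8, blue, green, red; 480x640 float32, m along the optical axis (not along the pixel's ray), 0 where there is no reading.
- bot.camera_info(name): a dict with "mtx" (3x3 intrinsics, pixels), "cam_to_world" (4x4, takes a point from camera to world coordinates). Camera axes: x right, y up, looking along -z (the intrinsics and any distortion apply to the point x, -y, -z); pixel columns grow to the right and rows downward; lengths in m; the calibration is good to about 2 mm. A picture is of the moment at which its call begins. camera_info takes no time and is no camera call.
- bot.hand_in(): hands the job in; it is judged then, once.
The state is a dict: "t": time; "joint_positions": joint angles; "qd": joint speeds; "joint_efforts": joint torques, N m; "tcp_pos": TCP position; "orientation": TCP orientation; "force": force on the tool from outside, world axes, zero at the start; "torque": the same for the moment, N m; "finger_gap": finger opening in m; "grip_force": force on a finger pad.
Only numpy, scipy, OpenCV 4.12 (cv2) and the standard library are available. Lean on these libraries where they do the work, as an engineer would, in place of code of your own. Each camera call takes 0.05 s, during which the arm holds its last target. There are 200 camera calls.

## Working session

There is one attempt and no reset: what is moved stays moved. The work goes in short steps, Python scripts to look and compute and a shell command to move; the robot and the scene stay as the last step left them, time stands still between calls to the robot, and variables do not carry over. Pictures are saved under pics/ and viewed, at most 16 in all, crops included, and the job is handed in when it is done.

```bash
ls; mkdir -p pics; python3 - <<'E'
from bench import bot
import cv2,json,numpy as np
for n in("scene","top"):
    im,d=bot.get_image(n); cv2.imwrite(f"pics/{n}0.png",im); np.save(f"{n}0.npy",d)
    c=bot.camera_info(n); print(n,{k:np.round(np.array(v),4).tolist() if not isinstance(v,str) else v for k,v in c.items()})
    print((d>0).mean())
print(bot.state())
E
```

```text
pics
scene {'mtx': [[545.7931, 0.0, 309.4895], [0.0, 545.7931, 226.924], [0.0, 0.0, 1.0]], 'cam_to_world': [[-0.8859, 0.2513, -0.39, 0.0175], [-0.4637, -0.4514, 0.7624, 1.0287], [0.0156, 0.8562, 0.5164, 0.7701], [0.0, 0.0, 0.0, 1.0]]}
0.99599609375
top {'mtx': [[505.2332, 0.0, 320.6055], [0.0, 505.2332, 245.9704], [0.0, 0.0, 1.0]], 'cam_to_world': [[0.0071, 0.9941, -0.1082, 0.4185], [-0.9999, 0.0087, 0.0144, 0.0325], [0.0153, 0.1081, 0.994, 1.1925], [0.0, 0.0, 0.0, 1.0]]}
0.9960807291666667
{'t': 0.1, 'joint_positions': array([ 1.18019877e+00,  4.86924121e-02,  9.77081614e-02,  1.62200421e+00,
       -6.66023319e-06,  1.44300361e+00]), 'qd': array([-0.00018563, -0.00116983,  0.00408286, -0.00078709,  0.00113344,
       -0.00092843]), 'joint_efforts': array([ 2.57640233e-03, -3.39850938e+01,  3.20935714e+01,  1.58336596e-02,
       -1.76560056e-04,  1.31799194e-05]), 'tcp_pos': array([0.13618149, 0.50643984, 0.23020281]), 'orientation': array([-2.77706010e-04,  1.31024519e-01,  9.91378522e-01, -1.06030812e-03]), 'force': array([-1.04436476,  0.57958566,  0.48829271]), 'torque': array([-0.01052026,  0.03333198, -0.00370169]), 'grip_force': 0.0, 'finger_gap': 0.08542206131130045}
```

View pics/scene0.png

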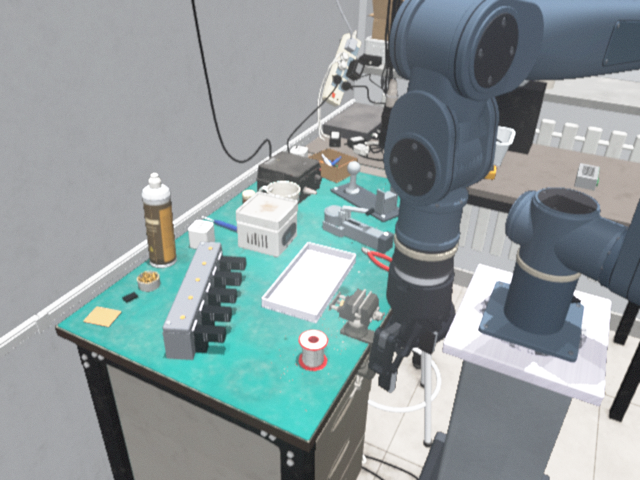

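View pics/top0.png

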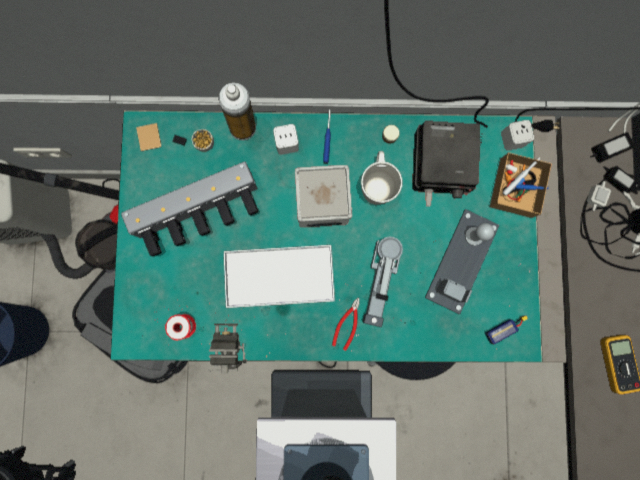

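Five plugs are fitted (top view ≈(152,242),(178,233),(202,222),(226,210),(250,203)). The tray is at (279,276), the coupler has its cup at (389,248) and tail at (373,320), the stand's ball is at (485,230) with its rest at (452,290), the spool is at (181,326) and the mug at (381,183).

```bash
cat > h.py <<'E'
import numpy as np,cv2
from bench import bot
from scipy.spatial.transform import Rotation as R
def cloud(n,d=None):
    "world xyz per pixel"
    if d is None: im,d=bot.get_image(n)
    else: im=None
    c=bot.camera_info(n);K=np.array(c["mtx"]);T=np.array(c["cam_to_world"])
    v,u=np.mgrid[:480,:640]
    p=np.stack([(u-K[0,2])/K[0,0]*d,-(v-K[1,2])/K[1,1]*d,-d],-1)
    return im,d,p@T[:3,:3].T+T[:3,3]
def rect(P,m):
    "min area rect of masked world xy (mm)"
    k=cv2.connectedComponentsWithStats(m.astype(np.uint8),connectivity=8)
    out=[]
    for i in range(1,k[0]):
        if k[2][i,4]<25: continue
        mm=k[1]==i; q=P[mm]
        (c,s,a)=cv2.minAreaRect((q[:,:2]*1000).astype(np.float32))
        out.append((np.round(k[3][i]).astype(int).tolist(),int(mm.sum()),np.round(c,1).tolist(),np.round(s,1).tolist(),round(a,1),round(float(np.median(q[:,2]))*1000,1)))
    return out
E
python3 - <<'E'
from h import *
im=cv2.imread("pics/top0.png")
_,d,P=cloud("top",np.load("top0.npy"))
z=P[...,2]
print("bench z",np.median(z[330:350,250:320]),z[330:350,250:320].std())
b=np.zeros((480,640),bool);b[105:360,112:542]=1
for nm,m in {"block":(z>.072)&(z<.088),"plug":(z>.045)&(z<.066)&(im.max(2)<90),"lo":(z>.012)&(z<.035),"hi":(z>.035)}.items():
    print(nm)
    for r in rect(P,m&b): print(r)
# tray by colour
w=(im.min(2)>200)&b; print("white");[print(r) for r in rect(P,w)]
# stand/coupler height maps
for nm,(a,e,f,g) in {"stand":(210,312,424,500),"coup":(232,330,358,404)}.items():
    print(nm); print("cols",list(range(f,g,4)))
    for r in range(a,e,4): print(r,(z[r,f:g:4]*1000).round().astype(int).tolist())
E
```

```text
bench z -0.00016859031189719875 0.0899274303249081
block
([527, 110], 29, [859.4, -455.7], [6.7, 21.9], 7.9, 81.3)
([242, 125], 67, [816.7, 198.2], [24.2, 61.8], 16.7, 80.4)
([438, 173], 360, [721.4, -238.4], [190.9, 95.5], 39.8, 78.8)
([381, 156], 53, [745.4, -120.4], [13.6, 28.3], 81.7, 80.8)
([187, 197], 3124, [648.9, 315.3], [54.3, 299.6], 23.9, 80.0)
([388, 172], 130, [699.8, -132.9], [85.7, 45.6], 45.8, 80.8)
([386, 271], 170, [484.5, -128.9], [15.1, 65.2], 78.6, 81.6)
([446, 285], 40, [455.8, -261.2], [5.4, 29.7], 63.8, 78.6)
([468, 295], 37, [432.8, -309.1], [5.4, 28.0], 66.8, 78.1)
([229, 324], 29, [366.0, 218.6], [2.2, 41.2], 0.3, 73.5)
([225, 337], 199, [340.7, 219.0], [60.5, 31.3], 70.8, 77.1)
([227, 354], 31, [306.2, 218.9], [49.6, 6.7], 87.8, 83.1)
plug
([243, 129], 79, [818.0, 199.7], [24.4, 61.6], 17.6, 55.4)
([432, 173], 402, [724.7, -232.6], [193.7, 92.5], 36.2, 54.6)
([248, 201], 264, [644.5, 182.0], [57.7, 23.9], 24.2, 55.4)
([230, 193], 35, [661.5, 223.6], [2.3, 31.5], 24.2, 54.8)
([224, 211], 272, [620.7, 237.1], [57.2, 24.6], 23.9, 55.2)
([200, 220], 310, [604.
[... 6174 characters left out ...]
 -3]
276 [-2, -4, -1, -1, 16, 41, 81, 85, 42, 1, -3, 0]
280 [0, 2, 3, -4, 32, 38, 85, 83, -4, -4, -2, -4]
284 [-1, 1, -5, -4, 41, 37, 86, 91, 1, -1, 1, 1]
288 [-2, -3, -2, 0, 45, 40, 91, 89, -4, 2, -4, 2]
292 [2, 4, 1, 6, 39, 39, 94, 40, -1, 0, -1, 0]
296 [-2, 0, -3, 22, 40, 97, 100, 97, 0, 2, -1, -1]
300 [10, -1, 1, 37, 38, 40, 42, 92, -2, -3, 3, 2]
304 [8, -2, -2, 43, 39, 44, 38, -3, -1, -1, 2, -2]
308 [-2, 2, 0, 37, 42, 39, 36, -4, 1, -3, 3, 2]
312 [-2, -1, 17, 43, 39, 43, 39, -2, -1, -6, -2, 1]
316 [1, -3, 45, 45, 40, 42, 0, -2, 2, -1, -2, -1]
320 [-2, 7, 40, 47, 44, 44, 41, -2, -2, -4, 1, 0]
324 [1, 2, 4, -1, 47, 41, -2, -2, 2, -1, 2, -4]
328 [1, -3, -1, 0, -1, -1, -2, 0, -2, -2, 0, -9]
```

```bash
python3 - <<'E'
import cv2
im=cv2.imread("pics/top0.png")
a=cv2.resize(im[205:335,345:505],None,fx=4.5,fy=4.5,interpolation=cv2.INTER_CUBIC)
cv2.imwrite("pics/c1.png",a)
im=cv2.imread("pics/scene0.png")
cv2.imwrite("pics/c2.png",cv2.resize(im[140:260,300:410],None,fx=5,fy=5,interpolation=cv2.INTER_CUBIC))
E
```

```text
(no output)
```

View pics/c1.png

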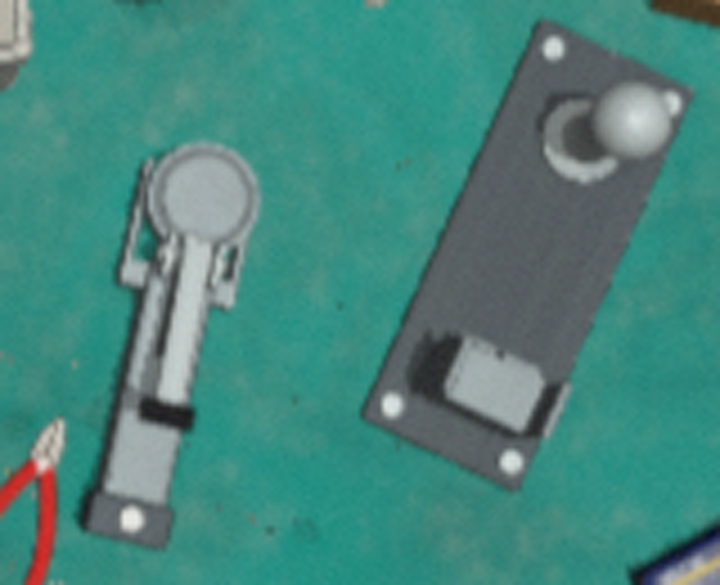

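View pics/c2.png

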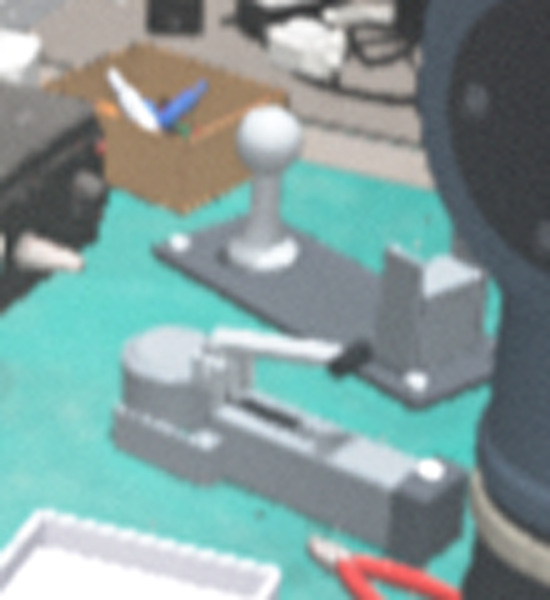

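```bash
cat > g.py <<'E'
"print moves in tool axes: each line rotvec(rad) shift(cm), rows needed, from the current pose"
from h import *
def fr(o,yaw):  # frame own->world (mm, deg)
    c,s=np.cos(np.radians(yaw)),np.sin(np.radians(yaw))
    return lambda x,y:(o[0]+c*x-s*y,o[1]+s*x+c*y)
def down(yaw,pitch=0):  # tool z down, tool y at own +y; pitch about own y
    return R.from_euler('z',yaw,degrees=True)*R.from_euler('y',pitch,degrees=True)*R.from_matrix(np.array([[-1,0,0],[0,1,0],[0,0,-1]]))
def moves(wps):  # (x,y,z mm, yaw deg[,pitch])
    s=bot.state();q=s["orientation"];R0=R.from_quat([q[1],q[2],q[3],q[0]]);p0=s["tcp_pos"]*1000;pl,rl=p0,R0
    for w in wps:
        p=np.array(w[:3],float);r=down(*w[3:])
        rv=(R0.inv()*r).as_rotvec();sh=R0.inv().apply(p-p0)/10
        n=max(np.linalg.norm(p-pl)/41.7,np.degrees((rl.inv()*r).magnitude())/7.16)
        print(np.round(rv,3).tolist(),np.round(sh,2).tolist(),"rows %.1f"%n);pl,rl=p,r
    print("t %.1f q"%s["t"],np.round(s["joint_positions"],2),"gap %.4f"%s["finger_gap"])
B=fr((625.1,304.7),24.0)
E
python3 - <<'E'
from g import *
x,y=B(-36,120)
moves([(x,y,230,24),(x,y,80,24),(x,y,28,24)])
E
```

```text
[-0.002, -0.001, -0.682] [-42.1, 0.27, 0.01] rows 10.1
[-0.002, -0.001, -0.682] [-42.1, 0.3, 15.01] rows 3.6
[-0.002, -0.001, -0.682] [-42.1, 0.31, 20.21] rows 1.2
t 0.1 q [ 1.18  0.05  0.1   1.62 -0.    1.44] gap 0.0854
```

```bash
python3 -m creep '{"plan":[[0,0,-0.68,-42.1,0.3,0,4],[0,0,-0.68,-42.1,0.3,0,4],[0,0,-0.68,-42.1,0.3,0,4],[0,0,-0.68,-42.1,0.3,0,4],[0,0,-0.68,-42.1,0.3,0,4],[0,0,-0.68,-42.1,0.3,0,4],[0,0,-0.68,-42.1,0.3,0,4],[0,0,-0.68,-42.1,0.3,0,4],[0,0,-0.68,-42.1,0.3,0,4],[0,0,-0.68,-42.1,0.3,0,4],[0,0,-0.68,-42.1,0.3,0,4],[0,0,-0.68,-42.1,0.3,0,4],[0,0,-0.68,-42.1,0.3,0,4],[0,0,-0.68,-42.1,0.3,0,4],[0,0,-0.68,-42.1,0.3,15,4],[0,0,-0.68,-42.1,0.3,15,4],[0,0,-0.68,-42.1,0.3,15,4],[0,0,-0.68,-42.1,0.3,15,4],[0,0,-0.68,-42.1,0.3,15,4],[0,0,-0.68,-42.1,0.3,15,4]]}'
python3 - <<'E'
from g import *
x,y=B(-36,120)
print(bot.state()["tcp_pos"])
moves([(x,y,80,24),(x,y,28,24)])
E
```

```text
t: 1.77
tcp_pos: [0.5407, 0.4005, 0.0797]
orientation: [-0.002, -0.208, 0.978, -0.001]
force: [-0.7, 0.3, 0.9]
finger_gap: 0.0401
grip_force: 0.0
[0.54068184 0.40048298 0.07972274]
[-0.0, -0.005, 0.0] [-0.22, -0.18, -0.03] rows 0.1
[-0.0, -0.005, 0.0] [-0.24, -0.18, 5.17] rows 1.2
t 1.8 q [0.54 0.46 0.28 1.4  0.   0.12] gap 0.0401
```

```bash
python3 -m creep '{"plan":[[0,0,0,-0.2,-0.2,3,4],[0,0,0,-0.2,-0.2,5.2,4],[0,0,0,-0.2,-0.2,5.2,4],[0,0,0,-0.2,-0.2,5.2,4],[0,0,0,-0.2,-0.2,5.2,1.5],[0,0,0,-0.2,-0.2,5.2,1.5],[0,0,0,-0.2,-0.2,5.2,1.5],[0,0,0,-0.2,-0.2,5.2,1.5],[0,0,0,-0.2,-0.2,5.2,1.5],[0,0,0,-0.2,-0.2,5.2,1.5],[0,0,0,0.8,-0.2,5.2,1.5],[0,0,0,1.8,-0.2,5.2,1.5],[0,0,0,2.8,-0.2,5.2,1.5],[0,0,0,3.8,-0.2,5.2,1.5],[0,0,0,4.3,-0.2,5.2,1.5],[0,0,0,4.3,-0.2,5.2,1.5],[0,0,0,4.3,-0.2,2.0,1.5],[0,0,0,4.3,-0.2,-1.5,1.5],[0,0,0,4.3,-0.2,-3,1.5],[0,0,0,4.3,-0.2,-3,1.5]]}'
python3 - <<'E'
from g import *
im,d,P=cloud("scene"); cv2.imwrite("pics/s1.png",cv2.resize(im[200:400,120:420],None,fx=2.6,fy=2.6))
im,d,P=cloud("top"); cv2.imwrite("pics/t1.png",im)
z=P[...,2]
b=np.zeros((480,640),bool);b[105:360,112:542]=1
print(rect(P,(im.min(2)>200)&b&(z<.03)))
T=fr((477.2,112.9),4.0)
x,y=T(-20,-88)
moves([(x,y,110,4),(x,y,5,4)])
E
```

```text
t: 3.43
tcp_pos: [0.5091, 0.3834, 0.118]
orientation: [0.006, -0.207, 0.978, 0.002]
force: [1.0, 1.5, 0.4]
finger_gap: 0.0228
grip_force: 59.9
[([391, 132], 75, [822.0, -149.5], [27.2, 31.0], 67.0, 28.4), ([512, 168], 30, [735.9, -438.4], [21.9, 8.6], 68.7, 25.1), ([377, 189], 365, [685.8, -117.4], [49.9, 50.9], 0.3, 7.5), ([279, 276], 5483, [475.2, 111.3], [125.6, 245.6], 4.1, 3.0)]
[0.001, 0.003, 0.347] [18.44, -31.0, 0.18] rows 8.6
[0.001, 0.003, 0.347] [18.47, -31.0, 10.68] rows 2.5
t 3.5 q [ 0.54  0.33  0.19  1.42 -0.    0.12] gap 0.0226
```

View pics/s1.png

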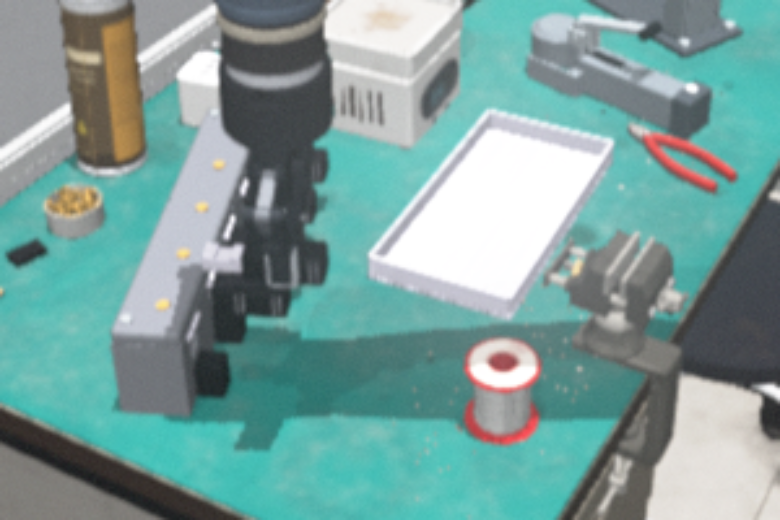

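```bash
python3 - <<'E'
import cv2,numpy as np
a=cv2.imread("pics/scene0.png")[220:380,140:290];b=cv2.imread("pics/t1.png")[140:300,110:270]
cv2.imwrite("pics/c3.png",cv2.resize(np.hstack([a,b]),None,fx=2.5,fy=2.5,interpolation=cv2.INTER_CUBIC))
E
```

```text
(no output)
```

View pics/c3.png

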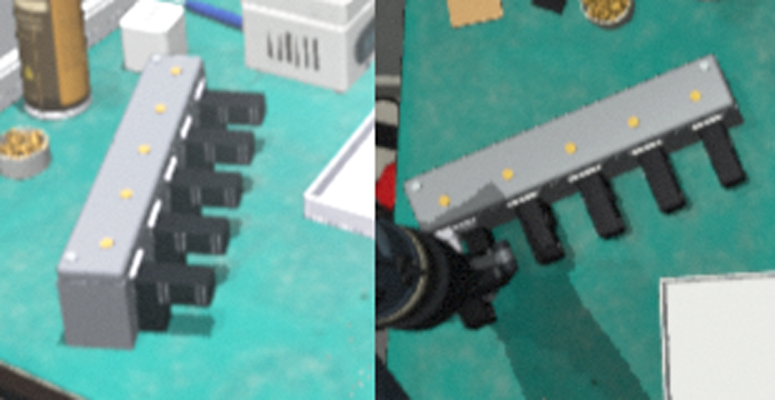

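```bash
python3 -m creep '{"plan":[[0,0,0.347,18.4,-31,0.1,1.5],[0,0,0.347,18.4,-31,0.1,1.5],[0,0,0.347,18.4,-31,0.1,1.5],[0,0,0.347,18.4,-31,0.1,1.5],[0,0,0.347,18.4,-31,0.1,1.5],[0,0,0.347,18.4,-31,0.1,1.5],[0,0,0.347,18.4,-31,0.1,1.5],[0,0,0.347,18.4,-31,0.1,1.5],[0,0,0.347,18.4,-31,0.1,1.5],[0,0,0.347,18.4,-31,0.1,1.5],[0,0,0.347,18.4,-31,4,1.5],[0,0,0.347,18.4,-31,7.5,1.5],[0,0,0.347,18.4,-31,9.5,1.5],[0,0,0.347,18.4,-31,10.6,1.5],[0,0,0.347,18.4,-31,10.6,1.5],[0,0,0.347,18.4,-31,10.6,1.5],[0,0,0.347,18.4,-31,10.6,3],[0,0,0.347,18.4,-31,10.6,3],[0,0,0.347,18.4,-31,10.6,3],[0,0,0.347,18.4,-31,8,3]]}'
python3 - <<'E'
from g import *
s=bot.state(); print(s["tcp_pos"])
x,y=B(-36,60)
moves([(*(s["tcp_pos"][:2]*1000),110,4),(x,y,110,24),(x,y,28,24)])
E
```

```text
t: 5.2
tcp_pos: [0.4573, 0.024, 0.0255]
orientation: [-0.006, -0.035, 0.999, 0.001]
force: [-0.8, -0.5, 0.1]
finger_gap: 0.03
grip_force: 0.0
[0.45733916 0.02403268 0.02548382]
[0.002, -0.012, 0.001] [0.1, 0.02, -8.45] rows 2.0
[0.004, -0.011, -0.348] [-13.18, 31.24, -8.54] rows 8.1
[0.004, -0.011, -0.348] [-13.27, 31.23, -0.34] rows 2.0
t 5.2 q [-0.09 -0.05 -0.42  1.22  0.   -0.16] gap 0.0300
```

```bash
python3 -m creep '{"plan":[[0,0,0,0,0,-4,3],[0,0,0,0,0,-8.4,3],[0,0,0,0,0,-8.4,4],[0,0,-0.348,-13.2,31.2,-8.4,4],[0,0,-0.348,-13.2,31.2,-8.4,4],[0,0,-0.348,-13.2,31.2,-8.4,4],[0,0,-0.348,-13.2,31.2,-8.4,4],[0,0,-0.348,-13.2,31.2,-8.4,4],[0,0,-0.348,-13.2,31.2,-8.4,4],[0,0,-0.348,-13.2,31.2,-8.4,4],[0,0,-0.348,-13.2,31.2,-8.4,4],[0,0,-0.348,-13.2,31.2,-8.4,4],[0,0,-0.348,-13.2,31.2,-8.4,4],[0,0,-0.348,-13.2,31.2,-5.4,4],[0,0,-0.348,-13.2,31.2,-5.4,4],[0,0,-0.348,-13.2,31.2,-5.4,4]]}'
python3 - <<'E'
from g import *
x,y=B(-36,60)
moves([(x,y,28,24)])
im,d,P=cloud("top"); cv2.imwrite("pics/t2.png",im)
z=P[...,2]
b=np.zeros((480,640),bool);b[240:312,218:338]=1
m=(im.max(2)<90)&b&(z<.05); print(rect(P,m))
print(rect(P,b&(z>.016)&(z<.024)))
E
```

```text
t: 6.53
tcp_pos: [0.5701, 0.3415, 0.0826]
orientation: [-0.003, -0.207, 0.978, -0.001]
force: [0.5, -0.5, 0.7]
finger_gap: 0.0396
grip_force: 0.0
[-0.001, -0.007, -0.002] [0.04, 0.41, 5.46] rows 1.3
t 6.5 q [ 0.44  0.44  0.26  1.4  -0.    0.02] gap 0.0396
[([221, 278], 66, [465.6, 248.7], [56.5, 12.4], 8.6, -0.5), ([317, 283], 220, [459.7, 24.4], [55.3, 20.8], 0.6, 28.8)]
[([315, 263], 75, [505.1, 27.1], [26.0, 16.2], 0.7, 20.9)]
```

```bash
python3 -m creep '{"plan":[[0,0,0,0,0.4,3,4],[0,0,0,0,0.4,5.4,4],[0,0,0,0,0.4,5.4,4],[0,0,0,0,0.4,5.4,4],[0,0,0,0,0.4,5.4,1.5],[0,0,0,0,0.4,5.4,1.5],[0,0,0,0,0.4,5.4,1.5],[0,0,0,0,0.4,5.4,1.5],[0,0,0,0,0.4,5.4,1.5],[0,0,0,0,0.4,5.4,1.5],[0,0,0,1,0.4,5.4,1.5],[0,0,0,2,0.4,5.4,1.5],[0,0,0,3,0.4,5.4,1.5],[0,0,0,4,0.4,5.4,1.5],[0,0,0,4.5,0.4,5.4,1.5],[0,0,0,4.5,0.4,5.4,1.5],[0,0,0,4.5,0.4,2.0,1.5],[0,0,0,4.5,0.4,-1.5,1.5],[0,0,0,4.5,0.4,-3,1.5],[0,0,0,4.5,0.4,-3,1.5]]}'
python3 - <<'E'
from g import *
T=fr((477.2,112.9),4.0)
x,y=T(-20,-44)
moves([(x,y,110,4),(x,y,5,4)])
E
```

```text
t: 8.25
tcp_pos: [0.5337, 0.3311, 0.1218]
orientation: [0.006, -0.208, 0.978, 0.001]
force: [1.3, 0.3, -0.3]
finger_gap: 0.0228
grip_force: 60.0
[0.003, 0.012, 0.348] [17.42, -21.1, 0.96] rows 6.6
[0.003, 0.012, 0.348] [17.54, -21.11, 11.46] rows 2.5
t 8.2 q [0.45 0.31 0.17 1.43 0.   0.03] gap 0.0228
```

```bash
sed -i 's/^    s=bot.state();q=/    [bot.get_image("top") for _ in range(5)]\n    s=bot.state();q=/' g.py; python3 - <<'E'
from g import *
T=fr((477.2,112.9),4.0)
x,y=T(-20,-44)
moves([(x,y,110,4),(x,y,5,4)]); print(bot.state()["tcp_pos"])
E
```

```text
[-0.001, -0.004, 0.348] [16.83, -21.08, 0.35] rows 6.5
[-0.001, -0.004, 0.348] [16.79, -21.08, 10.85] rows 2.5
t 8.5 q [0.45 0.31 0.16 1.43 0.   0.03] gap 0.0233
[0.52851159 0.3285896  0.11274093]
```

```bash
python3 -m creep '{"plan":[[0,0,0.348,16.8,-21.1,0.3,1.5],[0,0,0.348,16.8,-21.1,0.3,1.5],[0,0,0.348,16.8,-21.1,0.3,1.5],[0,0,0.348,16.8,-21.1,0.3,1.5],[0,0,0.348,16.8,-21.1,0.3,1.5],[0,0,0.348,16.8,-21.1,0.3,1.5],[0,0,0.348,16.8,-21.1,0.3,1.5],[0,0,0.348,16.8,-21.1,0.3,1.5],[0,0,0.348,16.8,-21.1,4,1.5],[0,0,0.348,16.8,-21.1,7.5,1.5],[0,0,0.348,16.8,-21.1,9.5,1.5],[0,0,0.348,16.8,-21.1,10.8,1.5],[0,0,0.348,16.8,-21.1,10.8,1.5],[0,0,0.348,16.8,-21.1,10.8,1.5],[0,0,0.348,16.8,-21.1,10.8,3],[0,0,0.348,16.8,-21.1,10.8,3],[0,0,0.348,16.8,-21.1,10.8,3],[0,0,0.348,16.8,-21.1,7,3],[0,0,0.348,16.8,-21.1,3,3],[0,0,0.348,16.8,-21.1,0.3,3]]}'
python3 - <<'E'
from g import *
x,y=B(-36,0)
moves([(x,y,110,24),(x,y,80,24),(x,y,28,24)])
E
```

```text
t: 10.17
tcp_pos: [0.4623, 0.0684, 0.1143]
orientation: [0.001, -0.035, 0.999, 0.0]
force: [1.9, 0.7, 0.4]
finger_gap: 0.0302
grip_force: 0.0
[0.0, -0.001, -0.349] [-14.59, 21.21, 0.14] rows 6.2
[0.0, -0.001, -0.349] [-14.6, 21.21, 3.14] rows 0.7
[0.0, -0.001, -0.349] [-14.6, 21.21, 8.34] rows 1.2
t 10.4 q [ 0.   -0.1  -0.28  1.39  0.   -0.07] gap 0.0298
```

```bash
python3 -m creep '{"plan":[[0,0,-0.349,-14.6,21.2,0,4],[0,0,-0.349,-14.6,21.2,0,4],[0,0,-0.349,-14.6,21.2,0,4],[0,0,-0.349,-14.6,21.2,0,4],[0,0,-0.349,-14.6,21.2,0,4],[0,0,-0.349,-14.6,21.2,0,4],[0,0,-0.349,-14.6,21.2,0,4],[0,0,-0.349,-14.6,21.2,0,4],[0,0,-0.349,-14.6,21.2,0,4],[0,0,-0.349,-14.6,21.2,0,4],[0,0,-0.349,-14.6,21.2,4,4],[0,0,-0.349,-14.6,21.2,7,4],[0,0,-0.349,-14.6,21.2,8.3,4],[0,0,-0.349,-14.6,21.2,8.3,4],[0,0,-0.349,-14.6,21.2,8.3,1.5],[0,0,-0.349,-14.6,21.2,8.3,1.5],[0,0,-0.349,-14.6,21.2,8.3,1.5],[0,0,-0.349,-14.6,21.2,8.3,1.5],[0,0,-0.349,-14.6,21.2,8.3,1.5],[0,0,-0.349,-14.6,21.2,8.3,1.5]]}'
python3 - <<'E'
from g import *
x,y=B(-81,0);T=fr((477.2,112.9),4.0);a,b=T(-20,0)
moves([(x,y,28,24),(x,y,110,24),(a,b,110,4),(a,b,5,4)]);print(bot.state()["tcp_pos"])
E
```

```text
t: 12.08
tcp_pos: [0.5927, 0.2893, 0.0309]
orientation: [0.0, -0.208, 0.978, -0.001]
force: [-3.2, -3.8, 2.2]
finger_gap: 0.0227
grip_force: 62.1
[-0.001, 0.0, 0.0] [4.52, 0.08, 0.28] rows 1.1
[-0.001, 0.0, 0.0] [4.52, 0.07, -7.92] rows 2.0
[-0.001, 0.0, 0.349] [19.61, -10.75, -7.91] rows 4.5
[-0.001, 0.0, 0.349] [19.61, -10.74, 2.59] rows 2.5
t 12.3 q [ 0.35  0.44  0.16  1.29 -0.   -0.07] gap 0.0230
[0.59268754 0.28939831 0.03083268]
```

```bash
python3 -m creep '{"plan":[[0,0,0,1,0,0,1.5],[0,0,0,2,0,0,1.5],[0,0,0,3,0,0,1.5],[0,0,0,4,0,0,1.5],[0,0,0,4.5,0,0,1.5],[0,0,0,4.5,0,-3,1.5],[0,0,0,4.5,0,-7.9,1.5],[0,0,0,4.5,0,-7.9,1.5],[0,0,0.349,19.6,-10.7,-7.9,1.5],[0,0,0.349,19.6,-10.7,-7.9,1.5],[0,0,0.349,19.6,-10.7,-7.9,1.5],[0,0,0.349,19.6,-10.7,-7.9,1.5],[0,0,0.349,19.6,-10.7,-7.9,1.5],[0,0,0.349,19.6,-10.7,-7.9,1.5],[0,0,0.349,19.6,-10.7,-7.9,1.5],[0,0,0.349,19.6,-10.7,-4,1.5],[0,0,0.349,19.6,-10.7,0,1.5],[0,0,0.349,19.6,-10.7,2,1.5],[0,0,0.349,19.6,-10.7,2.5,1.5],[0,0,0.349,19.6,-10.7,2.5,1.5]]}'
python3 - <<'E'
from g import *
x,y=B(-36,-60);T=fr((477.2,112.9),4.0);a,b=T(-20,0)
moves([(a,b,5,4),(a,b,110,4),(x,y,110,24),(x,y,28,24)]);print(bot.state()["tcp_pos"])
E
```

```text
t: 14.0
tcp_pos: [0.4577, 0.1136, 0.0042]
orientation: [-0.0, -0.036, 0.999, 0.0]
force: [0.6, 0.4, -0.5]
finger_gap: 0.0231
grip_force: 62.5
[0.0, 0.002, 0.001] [0.13, -0.14, 0.01] rows 0.0
[0.0, 0.002, 0.001] [0.11, -0.13, -10.49] rows 2.5
[-0.0, 0.002, -0.348] [-16.67, 11.08, -10.45] rows 4.8
[-0.0, 0.002, -0.348] [-16.65, 11.08, -2.25] rows 2.0
t 14.2 q [ 0.1  -0.01 -0.42  1.16  0.    0.03] gap 0.0227
[0.45845764 0.11296635 0.00513384]
```

```bash
python3 -m creep '{"plan":[[0,0,0,0,0,0,3],[0,0,0,0,0,0,3],[0,0,0,0,0,0,3],[0,0,0,0,0,-3.5,3],[0,0,0,0,0,-7.5,3],[0,0,0,0,0,-10.5,3],[0,0,0,0,0,-10.5,3],[0,0,-0.348,-16.7,11.1,-10.5,4],[0,0,-0.348,-16.7,11.1,-10.5,4],[0,0,-0.348,-16.7,11.1,-10.5,4],[0,0,-0.348,-16.7,11.1,-10.5,4],[0,0,-0.348,-16.7,11.1,-10.5,4],[0,0,-0.348,-16.7,11.1,-10.5,4],[0,0,-0.348,-16.7,11.1,-10.5,4],[0,0,-0.348,-16.7,11.1,-10.5,4],[0,0,-0.348,-16.7,11.1,-6.5,4],[0,0,-0.348,-16.7,11.1,-3.5,4],[0,0,-0.348,-16.7,11.1,-2.3,4],[0,0,-0.348,-16.7,11.1,-2.3,4],[0,0,-0.348,-16.7,11.1,-2.3,4]]}'
python3 - <<'E'
from g import *
im,d,P=cloud("top"); z=P[...,2]
b=np.zeros((480,640),bool);b[240:312,218:338]=1
print(rect(P,(im.max(2)<90)&b&(z<.05)&(z>.02)));print(rect(P,(im.min(2)>190)&b&(z<.03)))
x,y=B(-36,-60);u,v=B(-81,-60);T=fr((477.2,112.9),4.0);a,b=T(-20,44)
moves([(x,y,28,24),(u,v,28,24),(u,v,110,24),(a,b,110,4),(a,b,5,4)]);print(bot.state()["tcp_pos"])
E
```

```text
t: 15.92
tcp_pos: [0.6149, 0.234, 0.0278]
orientation: [-0.001, -0.207, 0.978, -0.0]
force: [0.8, 0.2, 0.8]
finger_gap: 0.04
grip_force: 0.0
[([278, 281], 230, [463.6, 112.2], [56.0, 21.8], 4.0, 29.0), ([297, 283], 223, [459.3, 68.2], [55.2, 20.8], 1.4, 28.8), ([317, 283], 221, [459.7, 24.3], [55.3, 20.6], 1.4, 28.7)]
[([299, 272], 2641, [478.7, 73.0], [127.2, 169.0], 4.0, 3.4), ([248, 277], 869, [471.6, 180.5], [131.2, 46.8], 17.3, 3.0)]
[-0.001, 0.004, -0.001] [0.07, 0.05, 0.17] rows 0.0
[-0.001, 0.004, -0.001] [4.57, 0.04, 0.16] rows 1.1
[-0.001, 0.004, -0.001] [4.54, 0.04, -8.04] rows 2.0
[0.0, 0.004, 0.348] [18.12, -0.66, -8.1] rows 3.3
[0.0, 0.004, 0.348] [18.16, -0.65, 2.4] rows 2.5
t 16.2 q [ 0.26  0.44  0.16  1.29  0.   -0.16] gap 0.0400
[0.61742866 0.235093   0.02973072]
```

```bash
python3 -m creep '{"plan":[[0,0,0,0,0,0.1,1.5],[0,0,0,0,0,0.1,1.5],[0,0,0,0,0,0.1,1.5],[0,0,0,0,0,0.1,1.5],[0,0,0,0,0,0.1,1.5],[0,0,0,1,0,0.1,1.5],[0,0,0,2,0,0.1,1.5],[0,0,0,3,0,0.1,1.5],[0,0,0,4,0,0.1,1.5],[0,0,0,4.5,0,0.1,1.5],[0,0,0,4.5,0,-4,1.5],[0,0,0,4.5,0,-8,1.5],[0,0,0,4.5,0,-8,1.5],[0,0,0.348,18.1,-0.6,-8,1.5],[0,0,0.348,18.1,-0.6,-8,1.5],[0,0,0.348,18.1,-0.6,-8,1.5],[0,0,0.348,18.1,-0.6,-8,1.5],[0,0,0.348,18.1,-0.6,-8,1.5],[0,0,0.348,18.1,-0.6,-8,1.5],[0,0,0.348,18.1,-0.6,-5,1.5]]}'
python3 - <<'E'
from g import *
T=fr((477.2,112.9),4.0);a,b=T(-20,44);x,y=B(-36,-120)
moves([(a,b,5,4),(a,b,110,4),(x,y,110,24),(x,y,28,24)]);print(bot.state()["tcp_pos"])
E
```

```text
t: 17.88
tcp_pos: [0.4599, 0.1572, 0.0839]
orientation: [0.008, -0.035, 0.999, 0.001]
force: [2.0, 0.5, 0.9]
finger_gap: 0.0234
grip_force: 58.9
[0.0, 0.001, 0.001] [-0.0, -0.07, 7.29] rows 1.7
[0.0, 0.001, 0.001] [-0.01, -0.07, -3.21] rows 2.5
[-0.0, 0.001, -0.348] [-18.82, 1.11, -3.2] rows 4.5
[-0.0, 0.001, -0.348] [-18.82, 1.11, 5.0] rows 2.0
t 18.1 q [ 0.19 -0.05 -0.3   1.32  0.    0.12] gap 0.0228
[0.45405169 0.15612454 0.07790139]
```

```bash
python3 -m creep '{"plan":[[0,0,0,0,0,4,1.5],[0,0,0,0,0,6.5,1.5],[0,0,0,0,0,7.3,1.5],[0,0,0,0,0,7.3,1.5],[0,0,0,0,0,7.3,3],[0,0,0,0,0,7.3,3],[0,0,0,0,0,7.3,3],[0,0,0,0,0,3.5,3],[0,0,0,0,0,-0.5,3],[0,0,0,0,0,-3.2,3],[0,0,-0.348,-18.8,1.1,-3.2,4],[0,0,-0.348,-18.8,1.1,-3.2,4],[0,0,-0.348,-18.8,1.1,-3.2,4],[0,0,-0.348,-18.8,1.1,-3.2,4],[0,0,-0.348,-18.8,1.1,-3.2,4],[0,0,-0.348,-18.8,1.1,-3.2,4],[0,0,-0.348,-18.8,1.1,-3.2,4],[0,0,-0.348,-18.8,1.1,0.8,4],[0,0,-0.348,-18.8,1.1,3.8,4],[0,0,-0.348,-18.8,1.1,5,4]]}'
python3 - <<'E'
from g import *
x,y=B(-36,-120);u,v=B(-81,-120);T=fr((477.2,112.9),4.0);a,b=T(-20,88)
moves([(x,y,28,24),(u,v,28,24),(u,v,110,24),(a,b,110,4),(a,b,5,4)]);print(bot.state()["tcp_pos"])
E
```

```text
t: 19.8
tcp_pos: [0.6356, 0.1794, 0.0232]
orientation: [-0.004, -0.208, 0.978, 0.0]
force: [-1.7, -1.2, -1.3]
finger_gap: 0.0399
grip_force: 0.0
[-0.001, 0.004, -0.001] [-0.02, 0.01, 0.21] rows 0.1
[-0.001, 0.004, -0.001] [4.48, 0.01, 0.2] rows 1.1
[-0.001, 0.004, -0.001] [4.45, 0.0, -8.0] rows 2.0
[-0.0, 0.004, 0.349] [16.54, 9.44, -8.06] rows 3.7
[-0.0, 0.004, 0.349] [16.57, 9.45, 2.44] rows 2.5
t 20.1 q [ 0.17  0.45  0.18  1.29  0.   -0.24] gap 0.0397
[0.64086302 0.18023559 0.03011433]
```

```bash
python3 -m creep '{"plan":[[0,0,0,0,0,0.1,1.5],[0,0,0,0,0,0.1,1.5],[0,0,0,0,0,0.1,1.5],[0,0,0,0,0,0.1,1.5],[0,0,0,0,0,0.1,1.5],[0,0,0,1,0,0.1,1.5],[0,0,0,2,0,0.1,1.5],[0,0,0,3,0,0.1,1.5],[0,0,0,4,0,0.1,1.5],[0,0,0,4.5,0,0.1,1.5],[0,0,0,4.5,0,-4,1.5],[0,0,0,4.5,0,-8,1.5],[0,0,0,4.5,0,-8,1.5],[0,0,0.348,16.5,9.4,-8,1.5],[0,0,0.348,16.5,9.4,-8,1.5],[0,0,0.348,16.5,9.4,-8,1.5],[0,0,0.348,16.5,9.4,-8,1.5],[0,0,0.348,16.5,9.4,-8,1.5],[0,0,0.348,16.5,9.4,-8,1.5],[0,0,0.348,16.5,9.4,-5,1.5]]}'
python3 - <<'E'
from g import *
im,d,P=cloud("top"); z=P[...,2]
b=np.zeros((480,640),bool);b[240:312,218:338]=1
print(rect(P,(im.max(2)<90)&b&(z<.05)&(z>.02)))
T=fr((477.2,112.9),4.0);a,b=T(-20,88)
moves([(a,b,5,4),(a,b,200,4)]);print(bot.state()["tcp_pos"])
E
```

```text
t: 21.72
tcp_pos: [0.4573, 0.2006, 0.0842]
orientation: [0.008, -0.035, 0.999, 0.002]
force: [1.9, 0.1, 0.1]
finger_gap: 0.023
grip_force: 58.9
[([278, 281], 233, [463.6, 112.3], [56.3, 21.5], 4.5, 28.7), ([260, 285], 156, [458.7, 155.5], [56.0, 23.2], 4.0, 28.5), ([297, 283], 223, [459.3, 68.2], [55.2, 20.7], 0.9, 28.6), ([317, 283], 225, [459.7, 23.6], [56.1, 21.0], 3.8, 28.4)]
[0.0, 0.002, -0.0] [0.13, 0.06, 7.35] rows 1.8
[0.0, 0.002, -0.0] [0.1, 0.06, -12.15] rows 4.7
t 22.0 q [ 0.28 -0.01 -0.27  1.31 -0.    0.21] gap 0.0232
[0.45233469 0.19876756 0.07849325]
```

```bash
python3 -m creep '{"plan":[[0,0,0,0.1,0,4,1.5],[0,0,0,0.1,0,6.5,1.5],[0,0,0,0.1,0,7.3,1.5],[0,0,0,0.1,0,7.3,1.5],[0,0,0,0.1,0,7.3,3],[0,0,0,0.1,0,7.3,3],[0,0,0,0.1,0,7.3,3],[0,0,0,0.1,0,3.5,3],[0,0,0,0.1,0,-0.5,3],[0,0,0,0.1,0,-4.5,4],[0,0,0,0.1,0,-8.5,4],[0,0,0,0.1,0,-12,4],[0,0,0,8,0,-12,4],[0,0,0,8,0,-12,4],[0,0,0,8,0,-12,4]]}'
python3 - <<'E'
from g import *
moves([])
im,d,P=cloud("top"); cv2.imwrite("pics/t3.png",im[150:370,110:550]);np.save("t3.npy",d);cv2.imwrite("t3.png",im)
z=P[...,2]
b=np.zeros((480,640),bool);b[105:360,112:542]=1
m=b.copy();m[:240]=0;m[312:]=0;m[:,:218]=0;m[:,338:]=0
for r in rect(P,(im.max(2)<90)&m&(z<.05)&(z>.02)):print(r)
# coupler and stand: neighbourhoods
c=b.copy();c[:225]=0;c[:,:345]=0;c[:,412:]=0
print("drawbar top");[print(r) for r in rect(P,c&(z>.030)&(z<.049))]
print("cup");[print(r) for r in rect(P,c&(z>.049)&(z<.066))]
print("bar/handle");[print(r) for r in rect(P,c&(z>.070))]
print("black");[print(r) for r in rect(P,c&(im.max(2)<70)&(z>.05))]
s=b.copy();s[:205]=0;s[:,:420]=0
print("plate");[print(r) for r in rect(P,s&(z>.0045)&(z<.0115))]
print("ball");[print(r) for r in rect(P,s&(z>.085)&(z<.115))]
print("rest");[print(r) for r in rect(P,s&(z>.052)&(z<.065))]
print("cheek");[print(r) for r in rect(P,s&(z>.074)&(z<.085))]
q=P[s&(z>.08)&(z<.115)&(P[...,0]>.53)]*1000
A=np.c_[2*q,np.ones(len(q))];k=np.linalg.lstsq(A,(q**2).sum(1),rcond=None)[0];print("sphere",k[:3],np.sqrt(k[3]+(k[:3]**2).sum()))
E
```

```text
t: 23.27
tcp_pos: [0.3655, 0.1927, 0.1981]
orientation: [-0.002, -0.036, 0.999, -0.0]
force: [-0.1, 0.6, -1.3]
finger_gap: 0.0398
grip_force: 0.0
t 23.5 q [ 0.32 -0.24 -0.23  1.57 -0.    0.25] gap 0.0404
([278, 281], 232, [463.5, 112.2], [56.1, 21.7], 4.0, 29.1)
([259, 283], 242, [458.8, 155.4], [55.7, 22.7], 5.2, 28.9)
([297, 283], 220, [459.4, 68.3], [55.1, 20.9], 1.3, 28.7)
([317, 283], 221, [459.6, 24.4], [55.2, 20.8], 0.4, 29.1)
([241, 285], 248, [454.8, 198.1], [57.0, 22.6], 4.7, 29.1)
drawbar top
([376, 301], 664, [436.3, -119.6], [42.0, 144.7], 75.1, 40.3)
([389, 280], 41, [465.5, -139.3], [5.4, 61.1], 75.4, 38.5)
cup
([389, 249], 485, [531.3, -139.4], [56.0, 71.2], 76.4, 56.3)
bar/handle
([385, 280], 312, [471.0, -122.6], [25.4, 96.2], 80.9, 86.5)
black
([382, 296], 50, [429.0, -115.8], [26.0, 9.0], 73.7, 95.7)
plate
([461, 260], 2338, [518.1, -320.0], [90.7, 237.8], 64.9, 7.6)
ball
([485, 231], 249, [574.8, -345.5], [36.1, 35.5], 2.3, 98.6)
rest
([456, 291], 269, [442.9, -287.9], [47.3, 30.1], 63.7, 57.8)
cheek
([446, 285], 37, [455.5, -261.3], [5.0, 29.7], 63.7, 79.0)
([468, 295], 35, [433.1, -309.4], [5.3, 27.5], 65.9, 78.3)
sphere [ 575.37219264 -346.66425637   87.14181183] 18.1691061670078
```

View pics/t3.png

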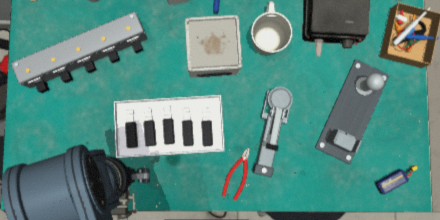

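```bash
cat > coup.py <<'E'
from g import *
def coupler(P,im,zo=26,guess=(537,-146),yaw=-15):
    "refine coupler pose from top cloud (mm): roof disc edge circle and drawbar mid line"
    Q=P*1000-np.array([*guess,zo]);c,s=np.cos(np.radians(yaw)),np.sin(np.radians(yaw))
    X=c*Q[...,0]+s*Q[...,1];Y=-s*Q[...,0]+c*Q[...,1];Z=Q[...,2]
    m=(np.hypot(X,Y)<45)&(Z>23)&(Z<38)&(X>-12)
    q=np.c_[X[m],Y[m]].astype(np.float32)
    h=cv2.convexHull(q)[:,0];h=h[h[:,0]>-8]
    A=np.c_[2*h,np.ones(len(h))];k=np.linalg.lstsq(A,(h**2).sum(1),rcond=None)[0]
    print("cup centre own",k[:2],"r",np.sqrt(k[2]+(k[:2]**2).sum()))
    mids=[]
    for x0 in range(-150,-40,8):
        w=(abs(X-x0)<4)&(Z>6)&(Z<20)&(abs(Y)<30)
        if w.sum()>15: mids.append((x0,Y[w].min(),Y[w].max()))
    print(np.round(mids,1).tolist())
    w=(Z>6)&(Z<22)&(abs(Y)<30)&(X<-60)&(X>-200);print("tail min x",np.percentile(X[w],[0.5,2]))
    b=(Z>40)&(im.max(2)<75)&(abs(Y)<40)&(X<0)&(X>-150)
    print("bar own",np.median(X[b]),np.median(Y[b]),"z",np.median(Z[b]),Y[b].min(),Y[b].max())
E
python3 - <<'E'
from coup import *
im=cv2.imread("t3.png");_,d,P=cloud("top",np.load("t3.npy"))
coupler(P,im)
im0=cv2.imread("pics/top0.png");_,d,P=cloud("top",np.load("top0.npy"));coupler(P,im0)
E
```

```text
cup centre own [0.71566458 5.36837446] r 27.668000648521847
[[-150.0, -18.2, 16.8], [-142.0, -16.7, 16.3], [-134.0, -16.3, 17.1], [-126.0, -16.7, 17.5], [-118.0, -15.1, 17.7], [-110.0, 8.5, 18.3], [-102.0, -14.6, 18.2], [-94.0, -14.9, 18.4], [-86.0, -14.8, 18.6], [-78.0, -14.1, 19.1], [-70.0, -14.1, 19.3], [-62.0, -14.1, 20.1], [-54.0, -13.1, 19.0], [-46.0, -13.3, 20.2]]
tail min x [-175.5457492  -174.42509566]
bar own -111.96144392163774 1.406225989677674 z 69.58026415304266 -11.756712379959623 14.143423535402192
cup centre own [0.95360147 4.74184466] r 27.733936376337265
[[-150.0, -18.1, 16.5], [-142.0, -16.7, 16.9], [-134.0, -16.6, 17.2], [-126.0, -15.9, 17.4], [-118.0, -15.3, 17.4], [-110.0, 8.5, 17.8], [-102.0, -14.9, 18.3], [-94.0, -15.5, 18.0], [-86.0, -15.0, 19.3], [-78.0, -13.9, 18.9], [-70.0, -14.2, 19.5], [-62.0, -14.4, 19.7], [-54.0, -12.9, 19.4], [-46.0, -13.5, 20.8]]
tail min x [-175.58104198 -174.46154335]
bar own -112.07476119962286 0.9666884732122316 z 69.85655892283573 -11.98294558843564 13.666186525842722
```

```bash
cat >> g.py <<'E'
C=fr((539.3,-141.2),-12.8)
def bar(th,p,F=None,yaw=-12.8,zo=26,up=0):
    "TCP waypoint with grasp point on the handle bar at angle th, tool pitch p deg"
    F=F or C;c,s=np.cos(th),np.sin(th);pr=np.radians(p)
    x,z=-32-85*c+14*s-(19-up)*np.sin(pr),zo+32+85*s+14*c-(19-up)*np.cos(pr)
    return (*F(x,0),z,yaw,p)
E
python3 - <<'E'
from g import *
a=bar(.2,-20,up=100)
moves([(a[0],a[1],200,-12.8,0),a,bar(.2,-20)])
E
```

```text
[-0.0, -0.0, 0.293] [-0.99, -30.47, -0.28] rows 7.3
[0.051, -0.347, 0.29] [-0.99, -30.47, 3.25] rows 2.8
[0.051, -0.347, 0.29] [-4.27, -31.46, 12.64] rows 2.4
t 23.8 q [ 0.32 -0.23 -0.23  1.57 -0.    0.25] gap 0.0401
```

```bash
python3 -m creep '{"plan":[[0,0,0.29,-1,-30.5,-0.2,4],[0,0,0.29,-1,-30.5,-0.2,4],[0,0,0.29,-1,-30.5,-0.2,4],[0,0,0.29,-1,-30.5,-0.2,4],[0,0,0.29,-1,-30.5,-0.2,4],[0,0,0.29,-1,-30.5,-0.2,4],[0,0,0.29,-1,-30.5,-0.2,4],[0,0,0.29,-1,-30.5,-0.2,4],[0.051,-0.347,0.29,-1,-30.5,3.2,4],[0.051,-0.347,0.29,-1,-30.5,3.2,4],[0.051,-0.347,0.29,-1,-30.5,3.2,4],[0.051,-0.347,0.29,-1,-30.5,3.2,4],[0.051,-0.347,0.29,-1,-30.5,3.2,4]]}'
python3 - <<'E'
from coup import *
moves([bar(.2,-20,up=50),bar(.2,-20)])
im,d,P=cloud("top");coupler(P,im)
cv2.imwrite("pics/t4.png",cv2.resize(im[205:335,300:460],None,fx=3,fy=3))
E
```

```text
t: 24.9
tcp_pos: [0.4011, -0.1102, 0.1647]
orientation: [0.172, 0.11, 0.979, -0.019]
force: [0.1, 0.1, 1.5]
finger_gap: 0.0401
grip_force: 0.0
[0.0, 0.001, 0.001] [0.26, 0.05, 5.19] rows 1.2
[0.0, 0.001, 0.001] [0.27, 0.05, 10.19] rows 1.2
t 25.1 q [-0.5  -0.66 -0.62  1.27  0.09 -0.26] gap 0.0402
cup centre own [0.29345253 4.95571534] r 28.02653044141362
[[-134.0, -16.7, 17.0], [-126.0, -15.7, 17.5], [-118.0, -14.9, 18.0], [-110.0, 8.2, 17.9], [-102.0, -14.7, 17.7], [-94.0, -15.1, 18.6], [-86.0, -14.6, 18.8], [-78.0, -14.2, 18.8], [-70.0, -14.5, 19.0], [-62.0, -14.3, 19.0], [-54.0, -12.7, 20.0], [-46.0, -13.0, 20.0]]
tail min x [-167.00002043 -142.63660784]
bar own -142.54933363821135 1.19302558298034 z 181.74748699421696 -39.707706466791436 37.04021873943998
```

```bash
python3 -m creep '{"plan":[[0,0,0,0.3,0,3,4],[0,0,0,0.3,0,6,4],[0,0,0,0.3,0,8.5,4],[0,0,0,0.3,0,10.2,4],[0,0,0,0.3,0,10.2,4],[0,0,0,0.3,0,10.2,4],[0,0,0,0.3,0,10.2,2.4],[0,0,0,0.3,0,10.2,2.4],[0,0,0,0.3,0,10.2,2.4],[0,0,0,0.3,0,10.2,2.4],[0,0,0,0.3,0,10.2,2.4]]}'
python3 - <<'E'
from coup import *
moves([bar(.2+1.4*k/12,-20+68*k/12) for k in range(13)])
print(bot.state()["grip_force"],bot.state()["force"])
im,d,P=cloud("scene")
cv2.imwrite("pics/s4.png",cv2.resize(im[140:260,290:430],None,fx=4,fy=4))
E
```

```text
t: 26.12
tcp_pos: [0.4347, -0.1177, 0.0701]
orientation: [0.174, 0.109, 0.978, -0.019]
force: [0.4, 0.7, 0.4]
finger_gap: 0.0252
grip_force: 44.2
[0.0, 0.002, 0.001] [-0.2, 0.03, -0.09] rows 0.1
[0.0, 0.101, 0.001] [-0.71, 0.03, -0.82] rows 0.8
[0.0, 0.2, 0.001] [-1.31, 0.03, -1.48] rows 0.8
[0.0, 0.299, 0.001] [-1.98, 0.03, -2.06] rows 0.8
[0.0, 0.398, 0.001] [-2.7, 0.03, -2.56] rows 0.8
[0.0, 0.497, 0.001] [-3.48, 0.03, -2.97] rows 0.8
[0.0, 0.596, 0.001] [-4.31, 0.03, -3.28] rows 0.8
[0.0, 0.695, 0.001] [-5.16, 0.02, -3.49] rows 0.8
[-0.0, 0.794, 0.001] [-6.02, 0.02, -3.6] rows 0.8
[-0.0, 0.892, 0.001] [-6.89, 0.02, -3.6] rows 0.8
[-0.0, 0.991, 0.001] [-7.75, 0.02, -3.5] rows 0.8
[-0.0, 1.09, 0.001] [-8.6, 0.02, -3.3] rows 0.8
[-0.0, 1.189, 0.001] [-9.41, 0.02, -3.01] rows 0.8
t 26.4 q [-0.47 -0.54 -0.76  1.02  0.09 -0.24] gap 0.0246
44.19439136981964 [1.73612869 0.22822211 0.51519407]
```

View pics/s4.png

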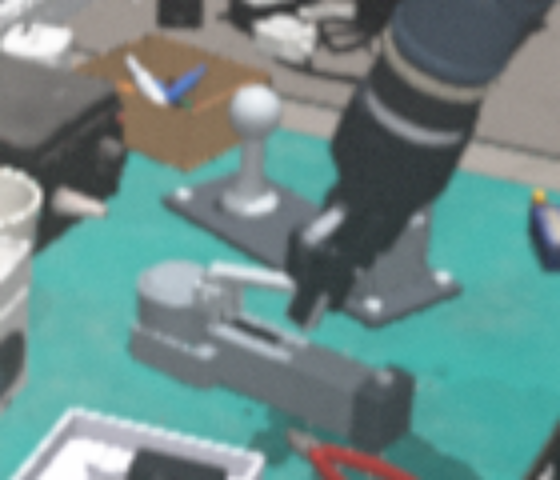

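```bash
python3 -m creep '{"plan":[[0,0.1,0,-0.6,0,-0.8,2.4],[0,0.1,0,-0.6,0,-0.8,2.4],[0,0.2,0,-1.2,0,-1.5,2.4],[0,0.3,0,-1.9,0,-2.05,2.4],[0,0.4,0,-2.65,0,-2.55,2.4],[0,0.5,0,-3.45,0,-2.95,2.4],[0,0.6,0,-4.3,0,-3.3,2.4],[0,0.7,0,-5.15,0,-3.5,2.4],[0,0.79,0,-6,0,-3.6,2.4],[0,0.89,0,-6.9,0,-3.6,2.4],[0,0.99,0,-7.75,0,-3.5,2.4],[0,0.99,0,-7.75,0,-3.5,2.4],[0,1.09,0,-8.6,0,-3.3,2.4],[0,1.19,0,-9.4,0,-3,2.4],[0,1.19,0,-9.4,0,-3,2.4],[0,1.19,0,-9.4,0,-3,2.4],[0,1.19,0,-9.4,0,-3,2.4]]}'
python3 - <<'E'
from coup import *
moves([bar(1.6,48),bar(1.6,48,up=100)])
s=bot.state();print(s["tcp_pos"],s["grip_force"],s["force"])
im,d,P=cloud("scene")
cv2.imwrite("pics/s5.png",cv2.resize(im[120:260,290:430],None,fx=4,fy=4))
E
```

```text
t: 27.83
tcp_pos: [0.4984, -0.1323, 0.1188]
orientation: [-0.398, 0.102, 0.911, 0.044]
force: [0.3, 0.7, -5.2]
finger_gap: 0.0246
grip_force: 29.1
[-0.001, 0.015, 0.0] [-0.23, 0.04, -1.52] rows 0.4
[-0.001, 0.015, 0.0] [-0.38, 0.02, -11.52] rows 2.4
t 28.1 q [-0.34  0.98  0.89  2.29 -0.09 -0.08] gap 0.0247
[ 0.49788403 -0.13219865  0.12119639] 29.186987578868866 [-0.45214735  0.61739512 -4.40364058]
```

View pics/s5.png

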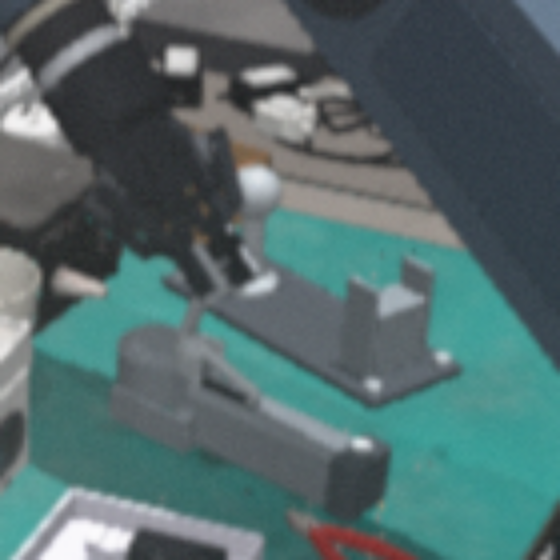

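```bash
python3 - <<'E'
from coup import *
moves([bar(1.45,30),bar(1.6,30),bar(1.6,30,up=80)])
print(bot.state()["joint_positions"][3])
E
```

```text
[-0.001, -0.3, 0.001] [0.18, 0.03, -0.78] rows 2.4
[-0.001, -0.3, 0.001] [-0.8, 0.03, -1.62] rows 0.3
[-0.001, -0.3, 0.001] [1.57, 0.02, -9.26] rows 1.9
t 28.4 q [-0.34  0.98  0.89  2.29 -0.08 -0.08] gap 0.0244
2.2939650086602277
```

```bash
python3 -m creep '{"plan":[[0,-0.1,0,0.1,0,-0.3,2.4],[0,-0.2,0,0.1,0,-0.5,2.4],[0,-0.3,0,0.1,0,-0.8,2.4],[0,-0.3,0,0,0,-0.8,2.4],[0,-0.3,0,-0.4,0,-1.2,2.4],[0,-0.3,0,-0.8,0,-1.6,2.4],[0,-0.3,0,-0.8,0,-1.6,2.4],[0,-0.3,0,-0.8,0,-1.6,2.4]]}'
python3 - <<'E'
from coup import *
moves([bar(1.6,30),bar(1.6,30,up=80)])
s=bot.state();print(s["tcp_pos"],s["grip_force"],s["force"])
im,d,P=cloud("top");coupler(P,im)
im,d,P=cloud("scene")
cv2.imwrite("pics/s6.png",cv2.resize(im[120:260,290:430],None,fx=4,fy=4))
E
```

```text
t: 29.05
tcp_pos: [0.5157, -0.1362, 0.1244]
orientation: [-0.259, 0.107, 0.96, 0.029]
force: [0.5, 1.0, -3.5]
finger_gap: 0.0243
grip_force: 18.0
[-0.001, -0.002, 0.001] [0.06, 0.03, -0.08] rows 0.0
[-0.001, -0.002, 0.001] [0.07, 0.02, -8.08] rows 1.9
t 29.3 q [-0.35  0.67  0.56  1.98 -0.06 -0.11] gap 0.0243
[ 0.5149174  -0.1359594   0.12514587] 18.00216168165207 [ 0.21549437 -0.68819908 -2.44128224]Traceback (most recent call last):
  File "<stdin>", line 4, in <module>
  File "coup.py", line 8, in coupler
    h=cv2.convexHull(q)[:,0];h=h[h[:,0]>-8]
      ~~~~~~~~~~~~~~~~~^^^^^
TypeError: 'NoneType' object is not subscriptable
```

```bash
python3 -m creep '{"plan":[[0,0,0,0,0,0,4.5],[0,0,0,0,0,0,4.5],[0,0,0,0,0,0,4.5],[0,0,0,0,0,-3,4.5],[0,0,0,0,0,-6.5,4.5],[0,0,0,0,0,-10,4.5],[0,-0.5,0,0,15,-14,4.5],[0,-0.5,0,0,15,-14,4.5],[0,-0.5,0,0,15,-14,4.5],[0,-0.5,0,0,15,-14,4.5],[0,-0.5,0,0,15,-14,4.5],[0,-0.5,0,0,15,-14,4.5]]}'
python3 - <<'E'
from coup import *
moves([])
im,d,P=cloud("top");np.save("t7.npy",d);cv2.imwrite("t7.png",im);a=cv2.resize(im[205:335,345:465],None,fx=3.2,fy=3.2)
im2,d,_=cloud("scene")
cv2.imwrite("pics/s7.png",np.hstack([a,cv2.resize(im2[130:260,290:410],None,fx=3.2,fy=3.2)]))
coupler(P,im,guess=(539.3,-141.2),yaw=-12.8)
E
```

```text
t: 30.35
tcp_pos: [0.6142, -0.0022, 0.2489]
orientation: [-0.011, 0.109, 0.994, 0.001]
force: [0.2, -1.1, -0.6]
finger_gap: 0.0448
grip_force: 0.0
t 30.6 q [-0.12  0.33  0.45  1.72  0.    0.1 ] gap 0.0452
cup centre own [18.66204725  0.03779257] r 28.104397451917126
[[-142.0, -20.1, -9.3], [-134.0, -20.3, -7.5], [-126.0, -18.6, -3.1], [-118.0, -15.7, -2.3], [-110.0, -16.4, 0.1], [-102.0, -16.1, 0.5], [-94.0, -16.0, 1.2], [-86.0, -15.0, 1.9], [-78.0, -15.7, 2.4], [-70.0, -15.9, 3.6], [-62.0, -15.7, 5.6], [-54.0, -14.9, 6.4], [-46.0, -16.4, 6.6]]
tail min x [-146.80467291 -144.58097373]
bar own -4.587262837302399 1.6539991947251471 z 123.84150201663171 -11.425440377234084 13.711804217111803
```

View pics/s7.png

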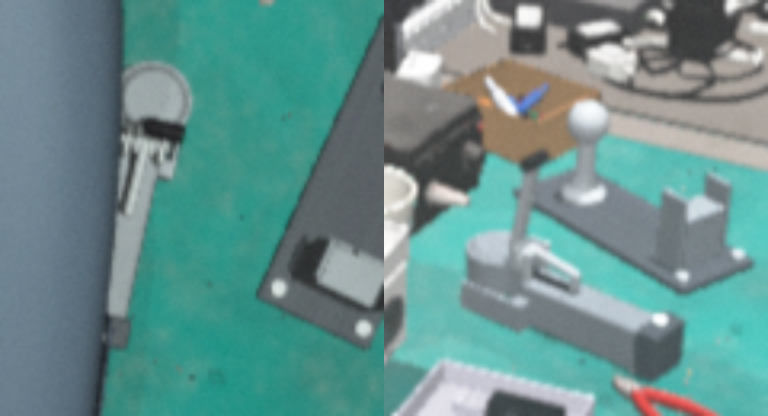

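```bash
python3 -m creep '{"plan":[[0,0,0,12,8,0,0],[0,0,0,12,8,0,0],[0,0,0,12,8,0,0],[0,0,0,12,8,0,0],[0,0,0,12,8,0,0],[0,0,0,12,8,0,0]]}' | head -2
python3 - <<'E'
from coup import *
moves([])
im,d,P=cloud("top");np.save("t7.npy",d);cv2.imwrite("t7.png",im)
coupler(P,im,guess=(539.3+18.2,-141.2-4.1),yaw=-12.8)
E
```

```text
t: 31.2
tcp_pos: [0.5169, 0.0996, 0.2496]
t 31.4 q [0.06 0.09 0.17 1.68 0.01 0.28] gap -0.0002
cup centre own [10.02514911  0.89172488] r 27.992622125010048
[[-150.0, -20.7, 21.6], [-142.0, -16.5, 17.2], [-134.0, -15.7, 17.3], [-126.0, -15.1, 17.8], [-118.0, -16.5, 17.5], [-110.0, -16.1, 17.1], [-102.0, -15.2, 17.2], [-94.0, -15.3, 17.9], [-86.0, -16.5, 17.6], [-78.0, -16.1, 17.3], [-70.0, -16.5, 17.8], [-62.0, -15.7, 17.9], [-54.0, -16.3, 17.5], [-46.0, -15.9, 17.5]]
tail min x [-165.69170999 -164.35518282]
bar own -23.33355208552186 1.5500971683977343 z 122.95642836539291 -11.831244846477276 13.299272972248934
```

```bash
sed -i 's/^C=fr.*/C=fr((567.8,-146.7),-12.5)/; s/yaw=-12.8,zo=26,up=0/yaw=-12.5,zo=26,up=0/' g.py; python3 - <<'E'
from coup import *
moves([(*C(-75,0),250,-12.5),(*C(-75,0),132,-12.5),(*C(-52,0),132,-12.5),(*C(-31,0),132,-12.5),(*C(-75,0),180,-12.5)])
E
```

```text
[-0.001, -0.026, -0.004] [-2.89, -22.9, -0.13] rows 5.5
[-0.001, -0.026, -0.004] [-3.2, -22.89, 11.66] rows 2.8
[-0.001, -0.026, -0.004] [-5.5, -22.88, 11.6] rows 0.6
[-0.001, -0.026, -0.004] [-7.59, -22.87, 11.55] rows 0.5
[-0.001, -0.026, -0.004] [-3.07, -22.89, 6.87] rows 1.6
t 31.8 q [0.06 0.08 0.17 1.68 0.01 0.28] gap -0.0002
```

```bash
python3 -m creep '{"plan":[[0,-0.026,0,-3,-22.9,0,0],[0,-0.026,0,-3,-22.9,0,0],[0,-0.026,0,-3,-22.9,0,0],[0,-0.026,0,-3,-22.9,0,0],[0,-0.026,0,-3,-22.9,0,0],[0,-0.026,0,-3,-22.9,0,0],[0,-0.026,0,-3,-22.9,0,0],[0,-0.026,0,-3.1,-22.9,4,0],[0,-0.026,0,-3.1,-22.9,8,0],[0,-0.026,0,-3.1,-22.9,11.6,0],[0,-0.026,0,-4,-22.9,11.6,0],[0,-0.026,0,-5,-22.9,11.6,0],[0,-0.026,0,-5.5,-22.9,11.6,0],[0,-0.026,0,-6,-22.9,11.6,0],[0,-0.026,0,-6.5,-22.9,11.6,0],[0,-0.026,0,-7,-22.9,11.6,0],[0,-0.026,0,-7.5,-22.9,11.6,0],[0,-0.026,0,-7.5,-22.9,11.6,0],[0,-0.026,0,-7.5,-22.9,11.6,0]]}'
python3 - <<'E'
from coup import *
moves([])
E
python3 -m creep '{"plan":[[0,0,0,2,0,0,0],[0,0,0,4,0,-2,5],[0,0,0,4,10,-6,5],[0,0,0,4,18,-8,6],[0,0,0,4,18,-8,6],[0,0,0,4,18,-8,6],[0,0,0,4,18,-8,6],[0,0,0,4,18,-8,6]]}'|head -2
python3 - <<'E'
from coup import *
moves([])
im,d,P=cloud("top");np.save("t7.npy",d);cv2.imwrite("t7.png",im)
coupler(P,im,guess=(567.8,-146.7),yaw=-12.5)
E
```

```text
t: 33.33
tcp_pos: [0.536, -0.1397, 0.1328]
orientation: [-0.0, 0.111, 0.994, -0.0]
force: [-3.6, 0.2, 2.8]
finger_gap: -0.0001
grip_force: 2.1
t 33.6 q [-0.38  0.12 -0.02  1.43 -0.   -0.15] gap -0.0002
t: 34.25
tcp_pos: [0.54, 0.049, 0.2138]
t 34.5 q [-0.04  0.08  0.09  1.58 -0.    0.18] gap 0.0602
cup centre own [-0.03737779 -0.15078022] r 28.105351689208373
[[-150.0, -16.8, 17.6], [-142.0, -16.3, 16.8], [-134.0, -16.8, 17.2], [-126.0, -16.2, 17.0], [-118.0, -15.8, 17.0], [-110.0, -16.3, 16.9], [-102.0, -16.8, 17.1], [-94.0, -16.1, 17.4], [-86.0, -16.8, 16.9], [-78.0, -16.2, 17.4], [-70.0, -16.2, 17.4], [-62.0, -15.6, 16.7], [-54.0, -16.5, 17.3], [-46.0, -16.3, 16.6]]
tail min x [-176.05637607 -174.70299765]
bar own -18.27821137811949 1.284214199843254 z 120.69218877178969 -12.91903494506673 13.149000953298646
```

```bash
python3 - <<'E'
from coup import *
moves([(*C(-114,0.4),200,-12.5),(*C(-114,0.4),80,-12.5),(*C(-114,0.4),7,-12.5)])
E
```

```text
[-0.001, 0.0, -0.005] [4.17, -17.93, 1.14] rows 4.4
[-0.001, 0.0, -0.005] [4.18, -17.92, 13.14] rows 2.9
[-0.001, 0.0, -0.005] [4.18, -17.92, 20.44] rows 1.8
t 34.8 q [-0.04  0.08  0.09  1.58 -0.    0.18] gap 0.0598
```

```bash
python3 -m creep '{"plan":[[0,0,-0.005,4.2,-17.9,1,6],[0,0,-0.005,4.2,-17.9,1,6],[0,0,-0.005,4.2,-17.9,1,6],[0,0,-0.005,4.2,-17.9,1,6],[0,0,-0.005,4.2,-17.9,1,6],[0,0,-0.005,4.2,-17.9,1,6],[0,0,-0.005,4.2,-17.9,5,6],[0,0,-0.005,4.2,-17.9,9,6],[0,0,-0.005,4.2,-17.9,13,6],[0,0,-0.005,4.2,-17.9,17,6],[0,0,-0.005,4.2,-17.9,19.5,6],[0,0,-0.005,4.2,-17.9,20.4,6],[0,0,-0.005,4.2,-17.9,20.4,6],[0,0,-0.005,4.2,-17.9,20.4,2],[0,0,-0.005,4.2,-17.9,20.4,2],[0,0,-0.005,4.2,-17.9,20.4,2],[0,0,-0.005,4.2,-17.9,20.4,2],[0,0,-0.005,4.2,-17.9,20.4,2],[0,0,-0.005,4.2,-17.9,20.4,2],[0,0,-0.005,4.2,-17.9,20.4,2]]}'
cat >> g.py <<'E'
S=fr((575.5,-346.9),-25.1)
E
python3 - <<'E'
from coup import *
s=bot.state();print(s["tcp_pos"],s["grip_force"])
moves([(*C(-114,0.),146,-12.5),(*S(-114,0),146,-25.1),(*S(-114,0),66,-25.1)])
E
```

```text
t: 36.47
tcp_pos: [0.4593, -0.1222, 0.0107]
orientation: [0.003, 0.108, 0.994, -0.001]
force: [-1.6, -1.7, 6.3]
finger_gap: 0.0328
grip_force: 62.4
[ 0.45925285 -0.12217939  0.01072013] 62.35199689865112
[-0.002, 0.006, 0.001] [0.19, -0.07, -13.53] rows 3.2
[-0.001, 0.007, 0.221] [-5.16, -16.97, -13.46] rows 4.2
[-0.001, 0.007, 0.221] [-5.11, -16.95, -5.46] rows 1.9
t 36.7 q [-0.4  -0.02 -0.41  1.17 -0.   -0.18] gap 0.0331
```

```bash
python3 -m creep '{"plan":[[0,0,0,0,0,-2,2],[0,0,0,0,0,-5,2],[0,0,0,0,0,-8,2],[0,0,0,0,0,-11,2],[0,0,0,0,0,-13.5,2],[0,0,0,0,0,-14,2],[0,0,0.05,-1.2,-3.9,-14,2],[0,0,0.1,-2.4,-7.8,-14,2],[0,0,0.15,-3.6,-11.7,-14,2],[0,0,0.2,-4.8,-15.5,-14,2],[0,0,0.221,-5.1,-17,-14,2],[0,0,0.221,-5.1,-17,-14,2],[0,0,0.221,-5.1,-17,-14,2],[0,0,0.221,-5.1,-17,-14,2]]}'
python3 - <<'E'
from coup import *
moves([(*S(-114,0),66,-25.1)]);s=bot.state();print(s["tcp_pos"],s["force"],s["torque"])
im,d,P=cloud("top");np.save("t8.npy",d);cv2.imwrite("t8.png",im)
im2,_,P2=cloud("scene")
cv2.imwrite("pics/s8.png",np.hstack([cv2.resize(im[175:335,400:540],None,fx=2.8,fy=2.8),cv2.resize(im2[90:250,280:420],None,fx=2.8,fy=2.8)]))
zo=s["tcp_pos"][2]*1000+15
coupler(P,im,zo=zo,guess=(575.5,-346.9),yaw=-25.1)
Z=P[...,2]*1000-zo
Q=P*1000;m=(np.hypot(Q[...,0]-575.5,Q[...,1]+346.9)<24)&(Z>10)&(Z<60)
print("roof z",np.median(Z[m]))
m=(np.hypot(Q[...,0]-S(-166,0)[0],Q[...,1]-S(-166,0)[1])<8)&(Z>-20)&(Z<60);print("flange z",np.median(Z[m]) if m.any() else None)
E
```

```text
t: 37.88
tcp_pos: [0.4689, -0.2962, 0.1455]
orientation: [-0.002, 0.217, 0.976, 0.001]
force: [-1.0, 0.2, -7.3]
finger_gap: 0.0333
grip_force: 62.4
[-0.0, 0.001, 0.002] [-0.28, -0.08, 8.17] rows 2.0
t 38.1 q [-0.68  0.12  0.01  1.46  0.   -0.25] gap 0.0336
[ 0.47005201 -0.29659664  0.14766893] [-0.25782655  0.1801767  -7.23298865] [0.0539775  0.10143225 0.01416818]
cup centre own [-5.2650201   0.93899057] r 28.289283617761956
[[-150.0, -15.1, 18.1], [-142.0, -15.0, 19.2], [-134.0, -15.1, 18.1], [-126.0, -4.3, 27.1], [-78.0, 7.6, 18.3], [-70.0, 0.5, 17.7], [-62.0, -1.2, 18.5], [-54.0, -14.5, 18.0], [-46.0, -13.1, 17.9]]
tail min x [-181.86605117 -181.26142708]
bar own -112.76233432498785 32.15569494914047 z 237.60126559049905 -39.6905754124913 39.99857417629322
roof z 29.592883393263833
flange z 19.856903736389057
```

View pics/s8.png

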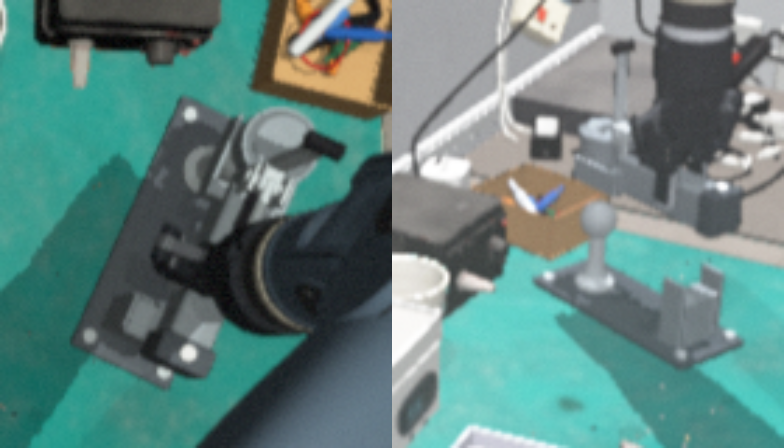

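```bash
python3 -m creep '{"plan":[[0,-0.018,0,-0.5,-0.1,0,2],[0,-0.018,0,-0.5,-0.1,0,2],[0,-0.018,0,-0.5,-0.1,1.5,2],[0,-0.018,0,-0.5,-0.1,3,2],[0,-0.018,0,-0.5,-0.1,4.2,2],[0,-0.018,0,-0.5,-0.1,5,2],[0,-0.018,0,-0.5,-0.1,5,2],[0,-0.018,0,-0.5,-0.1,5,2]]}'
python3 - <<'E'
from coup import *
moves([(*S(-114,0),66,-25.1)]);s=bot.state();print(s["tcp_pos"],s["force"],s["torque"])
im,d,P=cloud("top")
zo=s["tcp_pos"][2]*1000+15.2
coupler(P,im,zo=zo,guess=(575.5,-346.9),yaw=-25.1)
Z=P[...,2]*1000-zo
Q=P*1000;m=(np.hypot(Q[...,0]-575.5,Q[...,1]+346.9)<24)&(Z>10)&(Z<60)
print("roof z",np.median(Z[m]))
m=(np.hypot(Q[...,0]-S(-166,0)[0],Q[...,1]-S(-166,0)[1])<8)&(Z>-20)&(Z<60);print("flange z",np.median(Z[m]) if m.any() else None)
E
```

```text
t: 38.9
tcp_pos: [0.4736, -0.3004, 0.097]
orientation: [0.008, 0.217, 0.976, -0.002]
force: [0.5, -0.5, -6.5]
finger_gap: 0.0333
grip_force: 62.2
[-0.001, 0.021, 0.0] [0.41, 0.15, 3.29] rows 0.8
t 39.1 q [-0.69  0.13 -0.07  1.34  0.   -0.25] gap 0.0329
[ 0.47474412 -0.3013569   0.09899181] [-0.52048136 -0.25305074 -6.82208841] [0.0079419 0.164526  0.0084634]
cup centre own [ 0.66800031 -1.43476674] r 28.071887360197834
[[-150.0, -18.2, 16.6], [-142.0, -17.9, 16.1], [-134.0, -16.4, 15.7], [-126.0, -10.8, 17.0], [-78.0, 7.7, 16.5], [-70.0, 1.4, 15.7], [-62.0, -2.5, 15.5], [-54.0, -15.7, 16.6], [-46.0, -18.6, 15.8]]
tail min x [-176.00058162 -175.53596839]
bar own -111.82427792652246 30.25842221765584 z 234.17133735157137 -39.88130497560276 39.97995746135135
roof z 32.280309796717134
flange z 18.974816363015563
```

```bash
python3 -m creep '{"plan":[[0,0,0,0,0.1,0.5,2],[0,0,0,0,0.1,1,2],[0,0,0,0,0.1,1.5,2],[0,0,0,0,0.1,1.8,2],[0,0,0,0,0.1,2.1,2],[0,0,0,0,0.1,2.4,2],[0,0,0,0,0.1,2.6,2],[0,0,0,0,0.1,2.8,2],[0,0,0,0,0.1,2.8,2],[0,0,0,0,0.1,2.8,2]]}'
python3 - <<'E'
from coup import *
moves([]);s=bot.state();print(s["tcp_pos"],s["force"],s["torque"])
im,d,P=cloud("top")
zo=85
coupler(P,im,zo=zo,guess=(575.5,-346.9),yaw=-25.1)
Z=P[...,2]*1000-zo
Q=P*1000;m=(np.hypot(Q[...,0]-575.5,Q[...,1]+346.9)<24)&(Z>10)&(Z<60)
print("roof z",np.median(Z[m]))
m=(np.hypot(Q[...,0]-S(-166,0)[0],Q[...,1]-S(-166,0)[1])<8)&(Z>-20)&(Z<60);print("flange z",np.median(Z[m]) if m.any() else None)
E
```

```text
t: 40.03
tcp_pos: [0.4751, -0.3002, 0.07]
orientation: [0.009, 0.217, 0.976, -0.002]
force: [0.1, -1.1, -7.3]
finger_gap: 0.0333
grip_force: 62.4
t 40.3 q [-0.69  0.15 -0.11  1.29  0.   -0.25] gap 0.0330
[ 0.47512307 -0.30021244  0.06990788] [ 0.75647368 -0.71784008 -7.08668179] [0.0090191  0.12780851 0.00845294]
cup centre own [0.78189057 0.01225311] r 28.010413302632607
[[-150.0, -17.3, 17.1], [-142.0, -16.0, 17.6], [-134.0, -16.0, 17.4], [-126.0, -6.6, 22.9], [-70.0, 3.0, 17.4], [-62.0, -1.1, 17.0], [-54.0, -14.7, 17.2], [-46.0, -15.9, 16.8]]
tail min x [-176.18119268 -175.78812522]
bar own -112.87558547969158 31.11961382513362 z 223.3447865178706 -39.777993817958986 39.976622509527836
roof z 32.09709770031651
flange z 19.701075659524022
```

```bash
python3 -m creep '{"plan":[[0,0,0,0,0,0.1,2],[0,0,0,0,0,0.2,2],[0,0,0,0,0,0.2,2],[0,0,0,0,0,0.2,2]]}'; python3 - <<'E'
from g import *
moves([]);s=bot.state();print(s["tcp_pos"],s["force"],s["torque"])
E
```

```text
t: 40.67
tcp_pos: [0.4753, -0.3003, 0.0695]
orientation: [0.01, 0.217, 0.976, -0.003]
force: [-1.0, 2.5, 5.0]
finger_gap: 0.033
grip_force: 63.8
t 40.9 q [-0.69  0.15 -0.12  1.29  0.   -0.25] gap 0.0330
[ 0.47538128 -0.30034173  0.06945426] [-1.88707197  3.08136699  5.95761887] [ 0.83723828  1.18705175 -0.01815641]
```

```bash
python3 -m creep '{"plan":[[0,0,0,0,0,0.1,5.5],[0,0,0,0,0,0.1,5.5],[0,0,0,0,0,0.1,5.5],[0,0,0,0,0,0.1,5.5],[0,0,0,0,0,-3,5.5],[0,0,0,0,0,-7,5.5],[0,0,0,0,0,-11,5.5],[0,0,0,0,0,-14,5.5],[0,0,0,2,15,-14,4],[0,0,0,2,22,-14,4],[0,0,0,2,22,-14,4],[0,0,0,2,22,-14,4],[0,0,0,2,22,-14,4],[0,0,0,2,22,-14,4],[0,0,0,2,22,-14,4]]}'
python3 - <<'E'
from coup import *
moves([]);s=bot.state();print(s["tcp_pos"])
im,d,P=cloud("top");np.save("t9.npy",d);cv2.imwrite("t9.png",im)
zo=85
coupler(P,im,zo=zo,guess=(575.5,-346.9),yaw=-25.1)
Z=P[...,2]*1000-zo
Q=P*1000;m=(np.hypot(Q[...,0]-575.5,Q[...,1]+346.9)<24)&(Z>10)&(Z<60)
print("roof z",np.median(Z[m]))
for x in (-170,-166,-140,-120,-90,-70):
  m=(np.hypot(Q[...,0]-S(x,0)[0],Q[...,1]-S(x,0)[1])<8)&(Z>-20)&(Z<60);print(x,np.median(Z[m]) if m.any() else None)
im2,_,P2=cloud("scene")
cv2.imwrite("pics/s9.png",np.hstack([cv2.resize(im[175:335,400:540],None,fx=2.8,fy=2.8),cv2.resize(im2[110:270,300:440],None,fx=2.8,fy=2.8)]))
E
```

```text
t: 42.17
tcp_pos: [0.5489, -0.088, 0.2072]
orientation: [0.009, 0.215, 0.977, -0.002]
force: [-0.2, 0.5, -0.7]
finger_gap: 0.0396
grip_force: 0.0
t 42.4 q [-0.29  0.1   0.11  1.56 -0.    0.15] gap 0.0399
[ 0.54753294 -0.0928156   0.20718198]
cup centre own [ 0.46241739 -0.27620862] r 28.35862127809598
[[-150.0, -16.7, 17.5], [-142.0, -15.6, 16.6], [-134.0, -15.7, 17.3], [-126.0, -17.3, 17.6], [-118.0, -16.0, 17.1], [-110.0, -16.8, 17.0], [-102.0, -16.5, 17.4], [-94.0, -16.8, 17.3], [-86.0, -16.5, 17.1], [-78.0, -17.2, 17.1], [-70.0, -15.9, 16.7], [-62.0, -17.0, 17.4], [-54.0, -16.0, 17.0], [-46.0, -16.9, 16.9]]
tail min x [-175.66932747 -174.41361032]
bar own -18.399578315137564 2.4100946854172696 z 119.10452237732702 -13.529212865833163 12.945938743639708
roof z 30.55721002478225
-170 16.262579554588953
-166 18.941858061219136
-140 13.045179495980236
-120 13.10687953224928
-90 13.467397236903452
-70 16.571773686210506
```

View pics/s9.png

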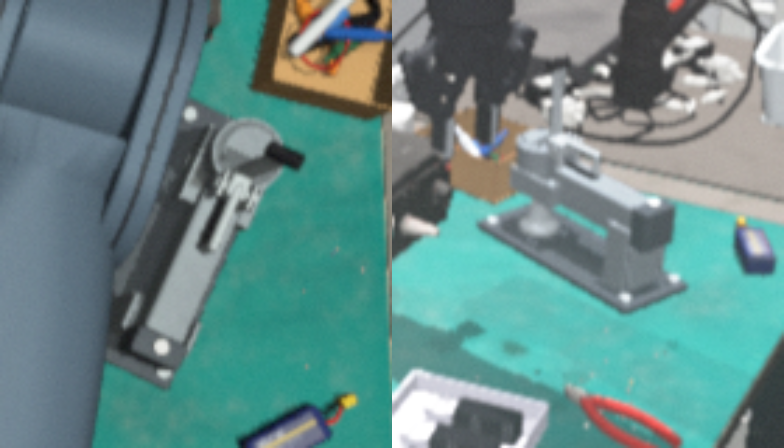

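```bash
python3 - <<'E'
from g import *
def b(t): return -32-85*np.cos(t)+14*np.sin(t), 85+32+85*np.sin(t)+14*np.cos(t)
w=lambda x,z:(*S(x,0.5),z,-25.1)
L=[w(20,250),w(20,198)]
for t in(1.5,1.3,1.1,.9): x,z=b(t);L.append(w(x+17.5,z-3))
L+=[w(x+18,z+20),w(x,z+20)]
for t in(.8,.6,.4,.2,0): x,z=b(t);L.append(w(x,z+6.5))
L.append(w(x,z+2))
moves(L)
E
```

```text
[-0.0, 0.019, -0.001] [-15.43, -21.86, -3.97] rows 6.5
[-0.0, 0.019, -0.001] [-15.34, -21.86, 1.23] rows 1.2
[-0.0, 0.019, -0.001] [-12.69, -21.86, 1.0] rows 0.6
[-0.0, 0.019, -0.001] [-10.97, -21.86, 0.98] rows 0.4
[-0.0, 0.019, -0.001] [-9.28, -21.86, 1.3] rows 0.4
[-0.0, 0.019, -0.001] [-7.68, -21.86, 1.96] rows 0.4
[-0.0, 0.019, -0.001] [-7.78, -21.86, -0.34] rows 0.6
[-0.0, 0.019, -0.001] [-5.98, -21.87, -0.38] rows 0.4
[-0.0, 0.019, -0.001] [-5.21, -21.87, 1.41] rows 0.5
[-0.0, 0.019, -0.001] [-3.89, -21.87, 2.51] rows 0.4
[-0.0, 0.019, -0.001] [-2.8, -21.87, 3.84] rows 0.4
[-0.0, 0.019, -0.001] [-2.0, -21.87, 5.37] rows 0.4
[-0.0, 0.019, -0.001] [-1.53, -21.87, 7.02] rows 0.4
[-0.0, 0.019, -0.001] [-1.52, -21.87, 7.47] rows 0.1
t 42.8 q [-0.28  0.1   0.11  1.56 -0.    0.15] gap 0.0400
```

```bash
python3 -m creep '{"plan":[[0,0.019,0,0,0,-4,0],[0,0.019,0,-15.4,-21.9,-4,0],[0,0.019,0,-15.4,-21.9,-4,0],[0,0.019,0,-15.4,-21.9,-4,0],[0,0.019,0,-15.4,-21.9,-4,0],[0,0.019,0,-15.4,-21.9,-4,0],[0,0.019,0,-15.4,-21.9,-4,0],[0,0.019,0,-15.4,-21.9,-4,0],[0,0.019,0,-15.4,-21.9,-4,0],[0,0.019,0,-15.4,-21.9,-4,0],[0,0.019,0,-15.3,-21.9,-1,0],[0,0.019,0,-15.3,-21.9,1.2,0],[0,0.019,0,-15.3,-21.9,1.2,0],[0,0.019,0,-14,-21.9,1.1,0],[0,0.019,0,-12.7,-21.9,1,0],[0,0.019,0,-11.8,-21.9,1,0],[0,0.019,0,-11,-21.9,1,0],[0,0.019,0,-10.2,-21.9,1.1,0],[0,0.019,0,-9.3,-21.9,1.3,0],[0,0.019,0,-8.5,-21.9,1.6,0]]}'
python3 - <<'E'
from coup import *
def b(t): return -32-85*np.cos(t)+14*np.sin(t), 85+32+85*np.sin(t)+14*np.cos(t)
w=lambda x,z:(*S(x,0.5),z,-25.1)
L=[]
for t in(1.,.9): x,z=b(t);L.append(w(x+17.5,z-3))
L+=[w(x+18,z+20),w(x,z+20)]
for t in(.8,.6,.4,.2,0): x,z=b(t);L.append(w(x,z+6.5))
L.append(w(x,z+2))
moves(L);s=bot.state();print(s["tcp_pos"],s["force"])
im2,_,P2=cloud("scene")
cv2.imwrite("pics/s10.png",cv2.resize(im2[110:270,300:440],None,fx=2.8,fy=2.8))
E
```

```text
t: 44.43
tcp_pos: [0.5331, -0.3247, 0.1965]
orientation: [0.002, 0.216, 0.976, -0.001]
force: [0.9, -0.3, 1.8]
finger_gap: 0.0002
grip_force: 0.7
[-0.001, 0.001, 0.001] [0.08, -0.09, 0.1] rows 0.0
[-0.001, 0.001, 0.001] [0.85, -0.09, 0.48] rows 0.2
[-0.001, 0.001, 0.001] [0.8, -0.09, -1.82] rows 0.6
[-0.001, 0.001, 0.001] [2.6, -0.09, -1.82] rows 0.4
[-0.001, 0.001, 0.001] [3.33, -0.09, -0.02] rows 0.5
[-0.001, 0.001, 0.001] [4.64, -0.08, 1.1] rows 0.4
[-0.001, 0.001, 0.001] [5.7, -0.08, 2.45] rows 0.4
[-0.001, 0.001, 0.001] [6.47, -0.08, 3.99] rows 0.4
[-0.001, 0.001, 0.001] [6.92, -0.08, 5.65] rows 0.4
[-0.001, 0.001, 0.001] [6.92, -0.08, 6.1] rows 0.1
t 44.7 q [-0.66  0.3   0.32  1.58 -0.   -0.22] gap 0.0002
[ 0.53274888 -0.32533307  0.19410608] [-1.06097603 -0.22247248 -0.21334059]
```

View pics/s10.png

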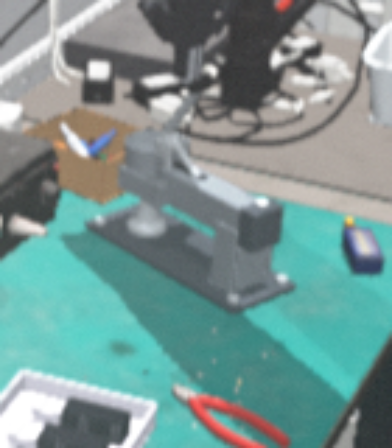

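```bash
python3 -m creep '{"plan":[[0,0,0,0.4,0,0.2,0],[0,0,0,0.8,0,0.5,0],[0,0,0,0.8,0,0.5,0],[0,0,0,0.4,0,-2,0],[0,0,0,0.8,0,-2,0],[0,0,0,2.6,0,-2,0],[0,0,0,2.6,0,-2,0],[0,0,0,3.3,0,0,0],[0,0,0,4,0,0.5,0],[0,0,0,4.6,0,1.1,0],[0,0,0,5.2,0,1.7,0],[0,0,0,5.7,0,2.4,0],[0,0,0,6.1,0,3.2,0],[0,0,0,6.5,0,4,0],[0,0,0,6.7,0,4.8,0],[0,0,0,6.9,0,5.6,0],[0,0,0,6.9,0,5.6,0],[0,0,0,6.9,0,5.6,0]]}'
python3 - <<'E'
from coup import *
moves([]);s=bot.state();print(s["tcp_pos"],s["force"])
im2,_,P2=cloud("scene")
cv2.imwrite("pics/s11.png",cv2.resize(im2[110:270,300:440],None,fx=2.8,fy=2.8))
E
```

```text
t: 46.23
tcp_pos: [0.4701, -0.2968, 0.1371]
orientation: [0.001, 0.217, 0.976, -0.0]
force: [-0.4, 0.9, 2.7]
finger_gap: -0.0001
grip_force: 1.5
t 46.5 q [-0.68  0.13 -0.    1.44 -0.   -0.25] gap -0.0000
[ 0.47004843 -0.29678477  0.13706321] [-0.21065837  0.42740848  2.1927032 ]
```

View pics/s11.png

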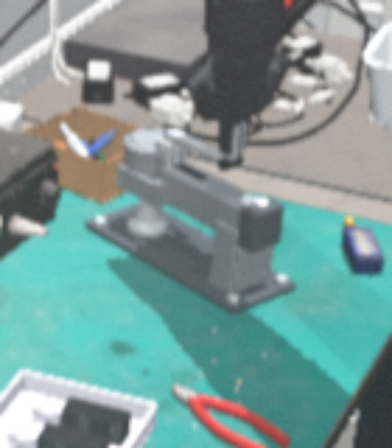

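Handle is nearly flat, with the fingertips on the bar (crop ≈(232,160)). Next I press a few mm further, then retreat and check.

```bash
python3 -m creep '{"plan":[[0,0,0,0,0,0.2,0],[0,0,0,0,0,0.4,0],[0,0,0,0,0,0.4,0],[0,0,0,0,0,0.4,0],[0,0,0,0,0,0.4,0]]}'
python3 - <<'E'
from g import *
moves([]);s=bot.state();print(s["tcp_pos"],s["force"])
E
```

```text
t: 46.95
tcp_pos: [0.4701, -0.2969, 0.1365]
orientation: [0.001, 0.217, 0.976, -0.001]
force: [-4.2, 2.3, 13.9]
finger_gap: 0.0001
grip_force: 6.8
t 47.2 q [-0.68  0.12 -0.01  1.44 -0.   -0.25] gap -0.0002
[ 0.47016234 -0.29690437  0.13653582] [-3.47849115  1.87809681 12.73871096]
```

```bash
python3 -m creep '{"plan":[[0,0,0,0,0,-2,0],[0,0,0,0,0,-5,0],[0,0,0,0,0,-9,0],[0,0,0,0,0,-12,0],[0,0,0,0,30,-12,0],[0,0,0,0,30,-12,0],[0,0,0,0,30,-12,0],[0,0,0,0,30,-12,0],[0,0,0,0,30,-12,0],[0,0,0,0,30,-12,0],[0,0,0,0,30,-12,0],[0,0,0,0,30,-12,0],[0,0,0,0,30,-12,0],[0,0,0,0,30,-12,0],[0,0,0,0,30,-12,0]]}' | head -2
python3 - <<'E'
from coup import *
moves([]);s=bot.state();print(s["tcp_pos"],s["force"])
im,d,P=cloud("top")
coupler(P,im,zo=85,guess=(575.5,-346.9),yaw=-25.1)
Q=P*1000;Z=Q[...,2]-85
m=(np.hypot(Q[...,0]-575.5,Q[...,1]+346.9)<24)&(Z>10)&(Z<60);print("roof z",np.median(Z[m]))
for x in (-166,-140,-117,-90,-60):
  m=(np.hypot(Q[...,0]-S(x,0)[0],Q[...,1]-S(x,0)[1])<5)&(Z>-20)&(Z<90);print(x,np.median(Z[m]))
im2,_,P2=cloud("scene")
cv2.imwrite("pics/s12.png",np.hstack([cv2.resize(im[110:360,110:550],None,fx=1.0,fy=1.0),cv2.resize(im2[110:235,300:400],(320,400))[:250]]))
z=P[...,2];b=np.zeros((480,640),bool);b[240:320,210:350]=1
for r in rect(P,(im.max(2)<90)&b&(z<.05)&(z>.02)):print(r)
E
```

```text
t: 48.45
tcp_pos: [0.5965, -0.026, 0.2524]
t 48.7 q [-0.16  0.25  0.37  1.69 -0.    0.28] gap -0.0001
[ 0.59665627 -0.02615929  0.25306912] [-1.15560256 -0.08595584 -0.01845106]
cup centre own [2.88353381 0.14640557] r 27.486673969712562
[[-150.0, -19.2, 17.2], [-142.0, -17.2, 17.6], [-134.0, -16.1, 16.7], [-126.0, -16.6, 16.8], [-118.0, -18.0, 16.8], [-110.0, 6.7, 16.5], [-102.0, 0.8, 17.0], [-94.0, -0.6, 17.7], [-86.0, -0.4, 17.3], [-78.0, -0.9, 17.5], [-70.0, 0.6, 16.6], [-62.0, -0.2, 16.4], [-54.0, -1.5, 17.0], [-46.0, -0.0, 17.0]]
tail min x [-174.8808458  -174.25309634]
bar own -116.11876530156054 3.097468505192708 z 50.14754808708474 -12.58607803656652 13.11626830387641
roof z 30.346110180448385
-166 21.738836330612983
-140 11.414377135174874
-117 48.99096434181922
-90 46.18210627871417
-60 47.929519358078295
([278, 281], 231, [463.7, 112.3], [56.0, 21.4], 3.8, 28.5)
([260, 283], 244, [458.9, 155.3], [56.6, 22.5], 7.8, 28.8)
([295, 279], 97, [460.3, 71.8], [57.2, 13.9], 0.2, 28.4)
([241, 284], 248, [455.0, 197.5], [57.4, 22.4], 5.1, 28.8)
```

View pics/s12.png

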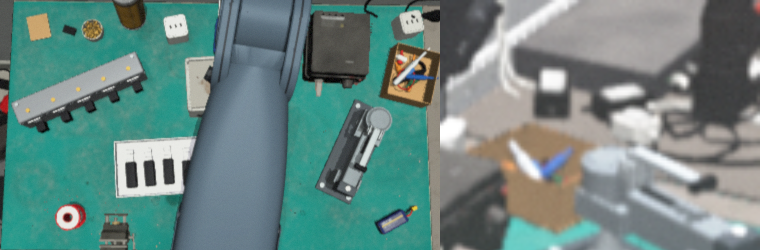

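```bash
python3 -c "
from bench import bot
print(bot.hand_in())"
```

```text
the job is handed in; nothing more can be done
None
```

The job is handed in at about 49 s: five plugs were pulled and laid in the tray, and the coupler was seated level on the ball and rest with its handle pressed down to its stop; the arm hid the mug and one plug from the last top picture, and the robot gave no verdict.

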